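# Set up the filter viewer over culture dishes

## Robot

A 6-joint arm with a two-finger parallel gripper is mounted at the origin on a cart in front of the work surface, level with it; the furniture and walls round the work are solid. World frame = base frame: x ahead of the robot, y to its left, z up, the work surface at z = 0. Lengths are in m, angles in rad, forces in N, time in s.
With the tool pointing down it reaches from about 0.35 to 0.85 m from the base axis. Payload 8.1 kg.
Tool frame: the origin (TCP) lies midway between the tips of the shut fingers; the grasp point (between the pads) lies bot.grasp_offset behind it (bot.grasp_offset is the distance from the TCP to the grasp point, in m); z points along the fingers, y is the line along which they close (so a half turn about z gives the same grasp; the last joint's range is limited). The gripper opens to 85 mm and grips with 20 to 120 N. Pads are 22 mm wide; open, the fingers measure 114 mm over their backs; the gripper's body (76 mm by 85 mm) begins 54 mm behind the grasp point. The pads swing forward as they close: fully open they stand 13 mm farther back than shut.
Start: joints at [1.251, 0.13, 1.488, -0, 1.523, -0.085], TCP at [0.14, 0.584, 0.192] pointing down, gripper open.
Joint ranges: [-2.96, 2.96], [-0.89, 2.26], [0.02, 2.5], [-1.34, 4.48], [0, 2.73], [-2.66, 2.66]. Speed limits (rad/s): [2.39, 2.39, 2.79, 3.14, 3.14, 3.14].

## Interface

Orientations are given as [roll, pitch, yaw] about the fixed x, y, z axes, in that order (R = Rz(yaw) Ry(pitch) Rx(roll)).
In Python, from rig import telemetry, cams, hand_in, bot gives the robot as it stands.
- The arm moves only by the shell command python3 -m jog 'ROWS' [OPENING] [FORCE]. ROWS is a JSON object of lists of equal length, an entry for each row: "linear": the shift along the tool's x, y, z in units of 0.25 m (1.0 is 0.25 m), a list of three; "delta_rot": the turn, a rotation vector about the tool's x, y, z in units of 2 rad (1.0 is 2 rad), a list of three. A call has exactly 5 rows; each row is the pose to reach, as a shift and turn from the pose commanded when the call began, along the tool's axes at that moment; what a row does not reach only later rows make up. A row lasts 1/8 s, in which the tool goes at most 62.5 mm and 10.7 degrees, less where a joint would pass 70% of its speed; a pose out of reach is approached as far as the arm can. A call with a number of a shift or a turn outside -1 to 1 is refused whole. A call with a gripper value outside its range is refused whole. OPENING is the opening, from -1 (shut) to 1 (fully open), set as the call begins (- or left out, the last holds). The fingers move at their own pace and stop on an object; FORCE is the grip in N (left out, the last holds). Time passes only in rows, so rows that repeat a pose let the fingers close, or fill a call up. It gives the time, the measured TCP pose, the force, the opening and the grip force at its end, in the units of the state.
- telemetry.get_obs(): the state, without advancing time (a new reading comes with each control period).
- cams.get_image(name): name is "side" or "top"; returns (picture, depth): 480x640x3 uint8, red, green, blue; 480x640 float32, m along the optical axis (not along the pixel's ray), 0 where there is no reading.
- cams.camera_params(name): a dict with "K" (3x3 intrinsics, pixels), "rvec" (rotation vector, rad) and "tvec" (3), from world to camera coordinates, as OpenCV has them. Camera axes: x right, y down, z forward; pixel columns grow to the right and rows downward; lengths in m; the calibration is good to about 2 mm. A picture is of the moment at which its call begins. camera_params takes no time and is no camera call.
- hand_in(): hands the job in; it is judged then, once.
The state is a dict: "time_s": time; "joints": joint angles; "joint_velocities": joint speeds; "joint_torque": joint torques, N m; "tcp_pos": TCP position; "orientation": TCP orientation; "wrist_force": force on the tool from outside, world axes, zero at the start; "ft_torque": the same for the moment, N m; "width": finger opening in m; "grasp_force": force on a finger pad.
Only numpy, scipy, OpenCV 4.12 (cv2) and the standard library are available. Lean on these libraries where they do the work, as an engineer would, in place of code of your own. Each camera call takes 0.05 s, during which the arm holds its last target. There are 200 camera calls.

## Task

Get the viewing box ready for checking the culture dishes: swing the empty filter holder fully upright, slide the amber filter plate out of its stand and all the way down into the holder's grooves, and stand every culture dish that lies loose on the bench (two or three of them) flat on the box's recessed glass, side by side and wholly on it. Then, for safe viewing, lean the loaded holder forward over the dishes to 40 degrees above the horizontal, let go and see that its friction hinge holds it there, and only then press the lamp button fully down. Leave the tally counter, the marker pen and the small carton where they are.

Things in the scene. Friction and masses are not known exactly. Their poses are not given: they have to be found in the camera images.
- lightbox: low grey viewing box fixed to the bench, 43 mm high; origin under the middle, x from front to back (hinge), y to its left, z up; it reaches 100 mm to front and back, 128 to the left, 155 to the right. A thin aluminium arc, marked every 10 degrees (longest mark at 40), stands near its left edge, to 62 mm from the hinge axis and 120 mm above the bench; a pin on the holder points to it
- glass (a point): centre of the top of the box's glass: 105 (x) by 230 (y) mm, 40 mm above the bench, inside a rim 3 mm higher; axes as the box
- holder_hinge (a point): middle of the holder's hinge axis, which runs along the box's y: 85 mm behind the middle of the glass, 58 mm above the bench; axes as the box
- holder (a joint): angle of the filter holder, rad: 0 lying forward over the glass, pi/2 upright (a stop); the friction hinge (about 0.4 N m) holds it where it is left. The holder is a black U-shaped frame 144 mm wide whose two side rails reach 128 mm from the hinge; the open end is at the top when it is upright
- holder_handle (a point): middle of the free part of the holder's round steel handle, 12 mm across, sticking out sideways for 60 mm (along the box's -y) from the right rail, with a 20 mm knob at its outer end; 100 mm from the hinge axis and 105 mm to the right of the holder's middle
- holder_seat (a point): bottom of the holder's slot, 14 mm from the hinge axis: the middle of the plate's lower edge lies here when it is fully home. The grooves are 8 mm wide and 134 mm apart at their bottoms, flared over the last 10 mm at the mouth, 115 mm above the seat. Axes of the holder: its x points from the open end to the hinge, y along the hinge, so that when it is upright its x points down
- filter: amber filter plate 130 (its y) by 105 (its z) by 5 mm (its x), with a black grip on the upper edge; about 90 g; origin at the middle of the lower edge, z up. The lowest 10 mm are only 122 mm wide. Either face may be to the front
- filter_grip (a point): middle of the plate's grip, 117 mm above the plate's lower edge; the grip is 12 mm thick, 50 mm wide and stands from 100 to 134 mm above the lower edge
- filter_stand: grey storage stand fixed to the bench, 56 (x) by 152 (y) mm; its slot, 8 mm wide along y, holds the filter plate upright with the lower edge 12 mm above the bench; its walls reach 52 mm above the bench; origin at the centre of its underside
- lamp_button_top (a point): centre of the top of the round push button (26 mm across) on the front right corner of the box's deck; pressed straight down
- lamp_button (a joint): travel of the lamp button, m: 0 released, 0.005 fully down (about 4 N); it springs back
- dish_a: closed culture dish, a disc with upright sides, 62 mm across and 15 mm high; origin at the centre of its underside; 40 g
- dish_b: closed culture dish like dish_a
- dish_c: closed culture dish like dish_a
- counter: tally counter, 49 by 46 by 26 mm, not to be disturbed
- pen: marker pen lying on the bench, 132 mm long, 12 mm thick, not to be disturbed
- carton: small carton, 42 by 62 by 24 mm, not to be disturbed
Not all that is in view belongs to the job. Leave any brown or red look-alike of the dish_b alone.

How it is judged:
By the outcome, as a careful person would: the job done as asked, in the order asked, and still so for the second after the job is handed in, with the robot touching nothing.
Of dish_a, dish_b, dish_c only 2 to 3 are there at a start; the rules pass over those that are not, and their reading is None.
At some moment in a run one of dish_a, dish_b, dish_c may be knocked a few centimetres aside while the robot is not near it.
It also fails if it takes over 210 s, if anything falls off the work surface, if the arm or the gripper's body presses on something with over 40 N, if the wrist force passes 120 N, or if a joint passes its speed limit or range.

## Working session

There is one attempt and no reset: what is moved stays moved. The work goes in short steps, Python scripts to look and compute and a shell command to move; the robot and the scene stay as the last step left them, time stands still between calls to the robot, and variables do not carry over. Pictures are saved under pics/ and viewed, at most 14 in all, crops included, and the job is handed in when it is done.

```bash
ls; mkdir -p pics; cat > h.py <<'E'
import numpy as np, cv2
from rig import telemetry, cams, bot
from scipy.spatial.transform import Rotation as R
def world(name, d):
    p=cams.camera_params(name);K=np.array(p["K"]);Rm=cv2.Rodrigues(np.array(p["rvec"],float))[0];t=np.array(p["tvec"],float).ravel()
    v,u=np.mgrid[0:480,0:640]
    c=np.stack([(u-K[0,2])/K[0,0]*d,(v-K[1,2])/K[1,1]*d,d],-1)
    w=(c-t)@Rm
    w[d<=0]=np.nan
    return w
def grab(name,fn):
    im,d=cams.get_image(name);cv2.imwrite("pics/"+fn,im[:,:,::-1]);np.savez("pics/"+fn+".npz",im=im,w=world(name,d));return im,world(name,d)
E
python3 - <<'E'
from h import *
for n in("top","side"):
    grab(n,n+"0.png");p=cams.camera_params(n);Rm=cv2.Rodrigues(np.array(p["rvec"],float))[0];print(n,p["K"],-Rm.T@np.array(p["tvec"]).ravel(),Rm[2])
print(telemetry.get_obs(),bot.grasp_offset)
E
```

```text
pics
top [[466.30049344   0.         316.11979287]
 [  0.         466.30049344 237.51828747]
 [  0.           0.           1.        ]] [ 0.41382012 -0.00573274  1.17720001] [ 0.13490512 -0.03634401 -0.99019176]
side [[539.3505147    0.         317.83594012]
 [  0.         539.3505147  243.26105885]
 [  0.           0.           1.        ]] [0.69234668 1.03572994 1.12325391] [-0.0834301  -0.72910399 -0.67929874]
{'time_s': 0.1, 'joints': array([ 1.25060718e+00,  1.31104279e-01,  1.48920650e+00,  2.67986331e-05,
        1.52300754e+00, -8.54089278e-02]), 'joint_velocities': array([ 1.09671936e-05, -7.89564811e-04, -4.77828147e-03, -1.28312847e-03,
       -9.33236201e-04,  5.98267426e-04]), 'joint_torque': array([ 1.03530463e-03, -5.70931292e+01, -5.01954854e+01, -1.11540021e-04,
        7.69588631e-03, -3.98461339e-05]), 'tcp_pos': array([0.13936706, 0.58299266, 0.19111843]), 'orientation': array([-3.13987556e+00, -1.73876830e-04,  2.90681098e+00]), 'wrist_force': array([-0.28486   , -0.23704172,  0.0692224 ]), 'ft_torque': array([-0.01667505, -0.05235204,  0.06618582]), 'grasp_force': 0.0, 'width': 0.0849229070800186} 0.0187
```

View pics/top0.png

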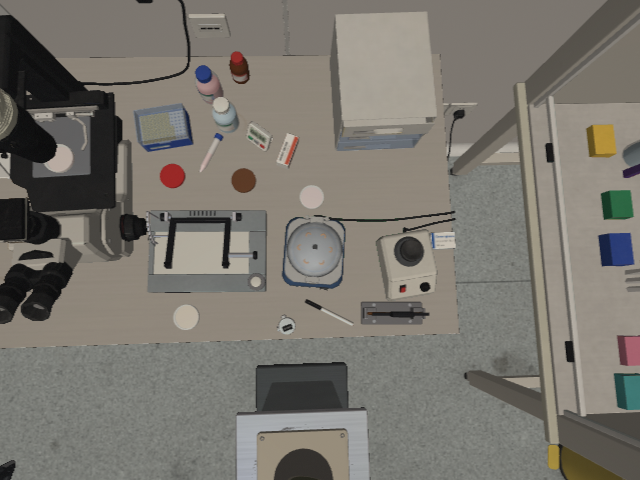

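View pics/side0.png

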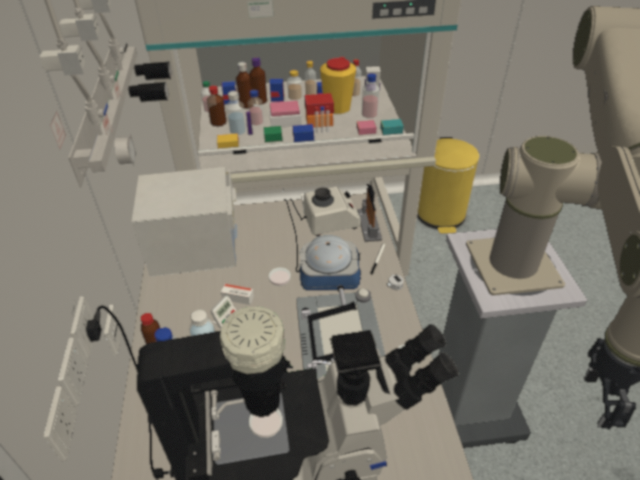

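The top view shows the box at (207,251) with the holder lying almost flat and its handle at (243,255). The button is at (255,282). White dishes are at (186,317) and (312,196), with a red one at (172,176) and a brown one at (243,180). The filter in its stand is at (393,313), the counter at (286,325), the pen at (329,312) and the carton at (287,150). Another white disc sits on the microscope stage at (60,158).

```bash
python3 - <<'E'
from h import *
z=np.load("pics/top0.png.npz");im,w=z["im"],z["w"]
cv2.imwrite("pics/c1.png",cv2.resize(im[100:340,130:450,::-1],None,fx=2.5,fy=2.5,interpolation=cv2.INTER_CUBIC))
def at(u,v): return np.nanmedian(w[v-1:v+2,u-1:u+2].reshape(-1,3),0).round(4)
for n,(u,v) in dict(d1=(186,317),d2=(312,196),scopedisc=(60,158),red=(172,176),brown=(243,180),button=(255,282),glass=(195,262),knob=(256,254),handle=(243,255),bench=(300,230+70),counter=(286,325),pen=(329,312),carton=(287,150),stand=(370,313),grip=(400,314)).items(): print(n,at(u,v))
g=im.astype(int)
for n,(u,v) in dict(d1=(186,317),d2=(312,196)).items():
    m=(abs(w[...,2]-.015)<.006); mm=np.zeros_like(m); mm[v-18:v+18,u-18:u+18]=1; m&=mm
    p=w[m]; 
    q=p[:,:2].astype(np.float32); print(n,len(p),cv2.minEnclosingCircle(q),np.median(p[:,2]))
# box corners
for lo,hi,reg,n in((.030,.050,(195,305,135,275),'box'),(.040,.060,(295,330,350,440),'standwall'),(.09,.25,(290,335,350,440),'plate')):
    m=(w[...,2]>lo)&(w[...,2]<hi);mm=np.zeros_like(m);mm[reg[0]:reg[1],reg[2]:reg[3]]=1;m&=mm
    p=w[m];print(n,len(p),cv2.minAreaRect(p[:,:2].astype(np.float32)) if len(p)>3 else 0, np.nanpercentile(p[:,2],[5,50,95]) if len(p) else 0)
E
```

```text
d1 [0.3846 0.2748 0.0145]
d2 [ 0.6787 -0.041   0.0139]
scopedisc [0.7334 0.502  0.1934]
red [0.7389 0.3129 0.0155]
brown [0.7253 0.1338 0.0124]
button [0.463  0.1016 0.0621]
glass [0.5163 0.2482 0.0391]
knob [0.5265 0.0956 0.0907]
handle [0.5252 0.1261 0.0892]
bench [ 0.4176 -0.004   0.0009]
counter [0.3581 0.0316 0.0216]
pen [ 0.3859 -0.0752  0.0079]
carton [0.7957 0.0196 0.0316]
stand [ 0.3825 -0.1662  0.0661]
grip [ 0.3802 -0.2232  0.1441]
d1 520 ((0.38546642661094666, 0.2746354043483734), 0.031495098024606705) 0.014032657669833505
d2 457 ((0.678714394569397, -0.040218692272901535), 0.03154917061328888) 0.013552463693778521
box 7957 ((0.5448429584503174, 0.2309359312057495), (0.30890151858329773, 0.201414555311203), 89.01112365722656) [0.03643727 0.04041069 0.04443839]
standwall 294 ((0.39531266689300537, -0.2312752902507782), (0.14676982164382935, 0.05521286651492119), 88.19422149658203) [0.04138572 0.04690203 0.055681  ]
plate 244 ((0.3808290660381317, -0.23095175623893738), (0.1303088515996933, 0.011205460876226425), 88.79280090332031) [0.11416094 0.13369165 0.14704581]
```

View pics/c1.png

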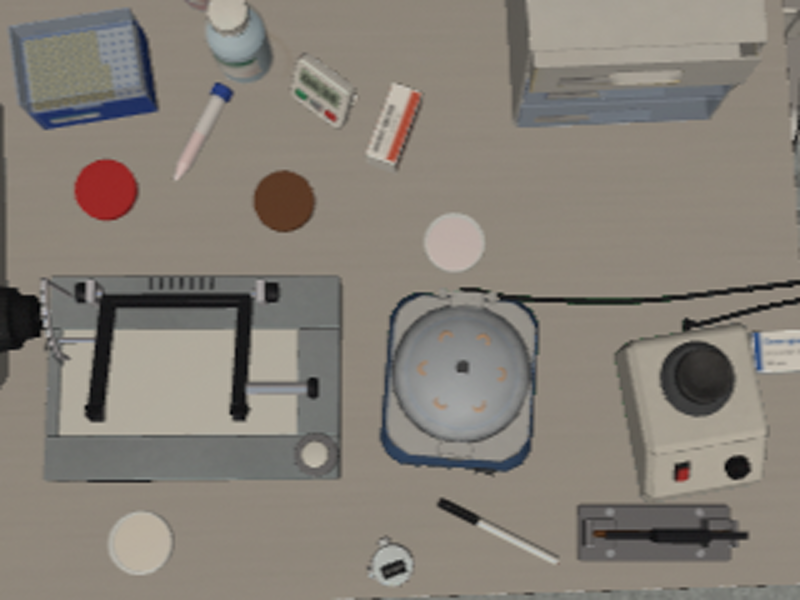

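The crop confirms two pale loose dishes, the holder at about 15°, and the stand with the plate. The disc on the microscope is 0.19 m up, so it isn't on the bench. Next I refine the box and plate poses.

```bash
python3 - <<'E'
from h import *
z=np.load("pics/top0.png.npz");im,w=z["im"].astype(int),z["w"]
X,Y,Z=w[...,0],w[...,1],w[...,2]
# glass: bright pixels within box
br=(im.min(-1)>150)&(abs(Z-.04)<.006)&(X>.46)&(X<.62)&(Y>.11)&(Y<.36)
q=np.c_[X[br],Y[br]].astype(np.float32);print("glass",cv2.minAreaRect(q),q.min(0),q.max(0))
# box edges
deck=(abs(Z-.043)<.006)
def edge(cols,rows,axis,first,lo,hi):
    pts=[]
    return pts
m=deck&(X>.43)&(X<.66)&(Y>.06)&(Y<.375)
yb=np.arange(.10,.34,.01)
for nm,f in(("front",min),("back",max)):
    P=[(y,f(X[m&(abs(Y-y)<.005)])) for y in yb];P=np.array(P);print(nm,np.polyfit(P[:,0]-.22,P[:,1],1),np.std(P[:,1]))
P=np.array([(x,Y[m&(abs(X-x)<.005)].min()) for x in np.arange(.46,.63,.01)]);print("right",np.polyfit(P[:,0]-.545,P[:,1],1))
P=np.array([(x,Y[m&(abs(X-x)<.005)].max()) for x in np.arange(.46,.53,.01)]);print("left",P[:,1])
# handle steel pts
m=(Z>.075)&(Z<.105)&(X>.5)&(X<.56)&(Y>.075)&(Y<.16)
for y in np.arange(.08,.16,.01):
    s=m&(abs(Y-y)<.005); print("h",round(y,3),np.median(X[s]).round(4),X[s].min().round(4),X[s].max().round(4),np.percentile(Z[s],[50,95]).round(4))
for a in(.135,.105):
  m=(Z>a)&(Z<.16)&(X>.33)&(X<.43)&(Y>-.33)&(Y<-.13);print("grip",m.sum(),np.median(w[m],0),w[m].min(0),w[m].max(0), cv2.minAreaRect(np.c_[X[m],Y[m]].astype(np.float32)))
# button
m=(Z>.053)&(Z<.072)&(abs(X-.463)<.03)&(abs(Y-.10)<.03);print("btn",m.sum(),cv2.minEnclosingCircle(np.c_[X[m],Y[m]].astype(np.float32)),np.median(Z[m]))
E
```

```text
glass ((0.5394824743270874, 0.23285861313343048), (0.2260884791612625, 0.10122427344322205), 88.51946258544922) [0.4860232  0.11971096] [0.5926551  0.34709305]
front [0.02863767 0.44534691] 0.001983041139425482
back [0.02202539 0.64420283] 0.0015375793219077562
right [-0.01496914  0.07818092]
left [0.35976239 0.35901428 0.35994272 0.36098065 0.36027831 0.35819326
 0.35841242 0.35892238]
  return _methods._mean(a, axis=axis, dtype=dtype,
  ret = ret.dtype.type(ret / rcount)
Traceback (most recent call last):
ValueError: zero-size array to reduction operation minimum which has no identity
```

```bash
python3 - <<'E'
from h import *
z=np.load("pics/top0.png.npz");im,w=z["im"].astype(int),z["w"]
X,Y,Z=w[...,0],w[...,1],w[...,2]
m=(Z>.072)&(Z<.11)&(X>.5)&(X<.56)&(Y>.075)&(Y<.16)
for y in np.arange(.08,.16,.01):
    s=m&(abs(Y-y)<.005)
    if s.sum():print("h",round(y,3),s.sum(),np.median(X[s]).round(4),X[s].min().round(4),X[s].max().round(4),np.percentile(Z[s],[50,95]).round(4))
for a in(.135,.105):
  m=(Z>a)&(Z<.16)&(X>.33)&(X<.43)&(Y>-.33)&(Y<-.13);print("grip",m.sum(),np.median(w[m],0),w[m].min(0),w[m].max(0), cv2.minAreaRect(np.c_[X[m],Y[m]].astype(np.float32)))
m=(Z>.053)&(Z<.072)&(abs(X-.463)<.03)&(abs(Y-.10)<.03);print("btn",m.sum(),cv2.minEnclosingCircle(np.c_[X[m],Y[m]].astype(np.float32)),np.median(Z[m]))
E
python3 -m jog '{"linear":[[0,0,-0.1],[0,0,-0.2],[0,0,-0.2],[0,0,-0.2],[0,0,-0.2]],"delta_rot":[[0,0,0.09],[0,0,0.18],[0,0,0.27],[0,0,0.36],[0,0,0.45]]}' 1 30
```

```text
h 0.09 8 0.5254 0.518 0.5347 [0.0877 0.0919]
h 0.1 30 0.5251 0.5172 0.5344 [0.0922 0.0963]
h 0.11 23 0.5249 0.52 0.5297 [0.0883 0.0912]
h 0.12 21 0.5249 0.5207 0.53 [0.0885 0.0902]
h 0.13 21 0.5252 0.5206 0.5301 [0.0889 0.0939]
h 0.14 23 0.5256 0.5208 0.5304 [0.0887 0.0919]
h 0.15 21 0.5259 0.5211 0.5308 [0.0886 0.0906]
grip 118 [ 0.3800171  -0.22986697  0.14413317] [ 0.37476393 -0.25524537  0.13523222] [ 0.38683236 -0.20601545  0.14886051] ((0.3808727264404297, -0.23066209256649017), (0.04925382509827614, 0.01086363848298788), 88.25768280029297)
grip 242 [ 0.38001713 -0.22657555  0.13407572] [ 0.37476393 -0.29608996  0.10907891] [ 0.38683236 -0.16578888  0.14886051] ((0.3808290660381317, -0.23095175623893738), (0.1303088515996933, 0.011205460876226425), 88.79280090332031)
btn 169 ((0.4642617404460907, 0.09917081147432327), 0.020767448469996452) 0.05879910179261275
time_s: 0.72
tcp_pos: [0.1395, 0.5833, 0.2415]
orientation: [-3.141, 0.001, 2.001]
wrist_force: [0.6, 1.1, -0.4]
width: 0.0857
grasp_force: 0.0
```

```bash
cat > go.py <<'E'
import sys
from h import *
# usage: go.py x y z [yaw] ... -> shift in tool axes /0.25, turn about tool z /2
o=telemetry.get_obs();Rm=R.from_euler('xyz',o['orientation'])
g=list(map(float,sys.argv[1:]))
for i in range(0,len(g),3): print((Rm.inv().apply(np.array(g[i:i+3])-o['tcp_pos'])/.25).round(3))
yaw=np.pi/2-.02
print('rot',(Rm.inv()*R.from_euler('xyz',[np.pi,0,yaw])).as_rotvec().round(4)/2,'pos',o['tcp_pos'].round(4),'F',o['wrist_force'].round(1),'w',round(float(o['width']),4),'q',o['joints'].round(2))
z=np.load  # noqa
E
python3 -m jog '{"linear":[[0,0,0],[0,0,0],[0,0,0],[0,0,0],[0,0,0]],"delta_rot":[[0,0,0.09],[0,0,0.18],[0,0,0.225],[0,0,0.225],[0,0,0.225]]}' | tail -6; python3 go.py .30 .28 .24 .525 .125 .2 .525 .125 .065
python3 - <<'E'
from h import *
w=np.load("pics/top0.png.npz")["w"]
m=(w[...,1]>.37)&(w[...,2]>.1)
for y in(.38,.42,.46,.5):
  s=m&(abs(w[...,1]-y)<.02);print(y,np.c_[w[s][:,0],w[s][:,2]].min(0),w[s].max(0)[[0,2]])
E
```

```text
time_s: 1.35
tcp_pos: [0.1395, 0.5834, 0.2418]
orientation: [-3.141, 0.001, 1.559]
wrist_force: [0.4, 0.0, 0.2]
width: 0.0855
grasp_force: 0.0
[-1.206  0.656  0.008]
[-1.815  1.564  0.168]
[-1.815  1.564  0.708]
rot [-0.0001   0.00025  0.00405] pos [0.1395 0.5834 0.2418] F [0.4 0.  0.2] w 0.0855 q [1.25 0.12 1.41 0.   1.61 1.26]
0.38 [0.62723239 0.1005715 ] [1.08247829 0.22493758]
0.42 [0.40325295 0.10001648] [1.08309089 0.34421341]
0.46 [0.39456093 0.10055739] [1.08268146 0.46385638]
0.5 [0.12142336 0.10017163] [1.08359865 0.43507915]
```

```bash
python3 -m jog '{"linear":[[-0.2,0.05,0],[-0.4,0.1,0],[-0.6,0.2,0],[-0.8,0.3,0],[-1,0.4,0]],"delta_rot":[[0,0,0.004],[0,0,0.004],[0,0,0.004],[0,0,0.004],[0,0,0.004]]}' | tail -6
python3 -m jog '{"linear":[[-0.2,0.2,0],[-0.4,0.4,0],[-0.6,0.6,0],[-0.8,0.8,0],[-0.8,0.95,0]],"delta_rot":[[0,0,0],[0,0,0],[0,0,0],[0,0,0],[0,0,0]]}' | tail -6
python3 go.py .525 .125 .2 .525 .125 .065; grep -n . /dev/null
```

```text
time_s: 1.98
tcp_pos: [0.2365, 0.3306, 0.2422]
orientation: [3.141, -0.0, 1.551]
wrist_force: [0.9, 1.1, -0.1]
width: 0.0854
grasp_force: 0.0
time_s: 2.6
tcp_pos: [0.4682, 0.1257, 0.2429]
orientation: [3.14, -0.0, 1.549]
wrist_force: [0.4, 1.2, 1.2]
width: 0.0853
grasp_force: 0.0
[0.002 0.227 0.172]
[0.002 0.226 0.712]
rot [ 0.00085 -0.00015 -0.001  ] pos [0.4682 0.1257 0.2429] F [0.4 1.2 1.2] w 0.0853 q [ 0.16 -0.2   1.72 -0.    1.62  0.18]
```

```bash
python3 -m jog '{"linear":[[0,0.1,0],[0,0.2,0.1],[0,0.205,0.3],[0,0.205,0.4],[0,0.205,0.4]],"delta_rot":[[0,0,0],[0,0,0],[0,0,0],[0,0,0],[0,0,0]]}' | tail -6
python3 go.py .5253 .125 .065
```

```text
time_s: 3.22
tcp_pos: [0.516, 0.1265, 0.1394]
orientation: [-3.136, 0.001, 1.55]
wrist_force: [-0.9, -0.1, -0.8]
width: 0.0854
grasp_force: 0.0
[-0.005  0.039  0.298]
rot [-0.0026   0.00045 -0.0004 ] pos [0.516  0.1265 0.1394] F [-0.9 -0.1 -0.8] w 0.0854 q [ 0.14 -0.02  1.74 -0.    1.43  0.16]
```

```bash
python3 -m jog '{"linear":[[0,0.037,0],[0,0.037,0.1],[0,0.037,0.2],[0,0.037,0.29],[0,0.037,0.29]],"delta_rot":[[0,0,0],[0,0,0],[0,0,0],[0,0,0],[0,0,0]]}' | tail -6
python3 -m jog '{"linear":[[0,0,0],[0,0,0],[0,0,0],[0,0,0],[0,0,0]],"delta_rot":[[0,0,0],[0,0,0],[0,0,0],[0,0,0],[0,0,0]]}' -0.6 | tail -6
python3 go.py .5253 .125 .065
```

```text
time_s: 3.85
tcp_pos: [0.5274, 0.1266, 0.0697]
orientation: [-3.141, 0.0, 1.549]
wrist_force: [0.7, 0.4, 0.4]
width: 0.0854
grasp_force: 0.0
time_s: 4.47
tcp_pos: [0.5272, 0.1266, 0.0697]
orientation: [3.142, -0.0, 1.549]
wrist_force: [0.3, 0.1, -0.1]
width: 0.0171
grasp_force: 0.0
[-0.007 -0.008  0.019]
rot [ 0.    -0.    -0.001] pos [0.5272 0.1266 0.0697] F [ 0.3  0.1 -0.1] w 0.0171 q [0.14 0.07 1.78 0.   1.29 0.16]
```

```bash
python3 -m jog '{"linear":[[0,-0.008,0.019],[0,-0.008,0.019],[0,-0.008,0.019],[0,-0.008,0.019],[0,-0.008,0.019]],"delta_rot":[[0,0,0],[0,0,0],[0,0,0],[0,0,0],[0,0,0]]}' -1 25| tail -6
python3 - <<'E'
import numpy as np
h=np.array([.622,.058]);o=np.array([telemetry.get_obs()['tcp_pos'][0],telemetry.get_obs()['tcp_pos'][2]]) if 0 else None
from h import *
p=telemetry.get_obs();p=p['tcp_pos'];c=np.array([p[0],p[2]+.0187]);a0=np.arctan2(c[1]-.058,.622-c[0]);r=np.hypot(c[1]-.058,.622-c[0]);print(p,np.degrees(a0),r)
for a in range(15,95,5):
    a=np.radians(a);d=np.array([.622-.1*np.cos(a),.058+.1*np.sin(a)])-c;print(round(np.degrees(a)),(d/.25*[1,-1]).round(3))
E
```

```text
time_s: 5.1
tcp_pos: [0.5254, 0.1267, 0.0649]
orientation: [3.141, -0.0, 1.549]
wrist_force: [1.0, -0.4, 0.4]
width: 0.0
grasp_force: 0.0
[0.52536967 0.12667587 0.06494227] 14.86174364680887 0.09997472878367196
15 [ 0.    -0.001]
20 [ 0.011 -0.034]
25 [ 0.024 -0.066]
30 [ 0.04  -0.097]
35 [ 0.059 -0.127]
40 [ 0.08  -0.155]
45 [ 0.104 -0.18 ]
50 [ 0.129 -0.204]
55 [ 0.157 -0.225]
60 [ 0.187 -0.244]
65 [ 0.217 -0.26 ]
70 [ 0.25  -0.273]
75 [ 0.283 -0.284]
80 [ 0.317 -0.291]
85 [ 0.352 -0.296]
90 [ 0.387 -0.297]
```

```bash
python3 - <<'E'
from h import *
im,w=grab("top","t1.png");ims,ws=grab("side","s1.png")
a=cv2.resize(im[190:310,130:290],(400,300),interpolation=2);b=cv2.resize(ims[250:400,270:430],(320,300),interpolation=2)
cv2.imwrite("pics/v1.png",np.hstack([a,b])[:,:,::-1])
E
```

```text
(no output)
```

View pics/v1.png

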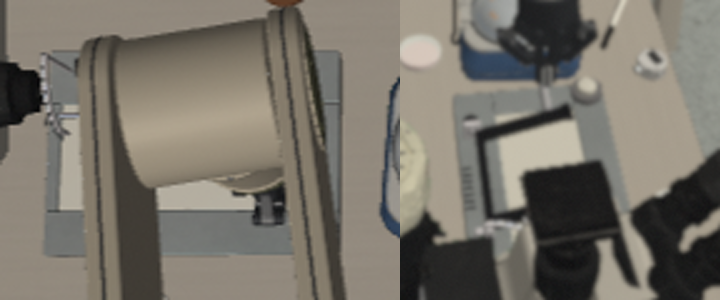

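The side view shows the shut fingers over the handle, at side pixel (342,297). The arm hides the spot from above. I check the handle and finger depths there.

```bash
python3 - <<'E'
from h import *
for f in("side0","s1"):
    z=np.load(f"pics/{f}.png.npz");w=z["w"]
    print(f)
    for v in range(278,308,3): print(v,[tuple(w[v,u].round(3)) for u in(338,342,346)])
print(telemetry.get_obs())
E
```

```text
side0
278 [(np.float64(0.524), np.float64(0.031), np.float64(0.051)), (np.float64(0.513), np.float64(0.032), np.float64(0.05)), (np.float64(0.502), np.float64(0.035), np.float64(0.051))]
281 [(np.float64(0.525), np.float64(0.037), np.float64(0.045)), (np.float64(0.513), np.float64(0.035), np.float64(0.041)), (np.float64(0.503), np.float64(0.039), np.float64(0.044))]
284 [(np.float64(0.525), np.float64(0.039), np.float64(0.035)), (np.float64(0.513), np.float64(0.036), np.float64(0.03)), (np.float64(0.503), np.float64(0.039), np.float64(0.032))]
287 [(np.float64(0.535), np.float64(0.102), np.float64(0.093)), (np.float64(0.525), np.float64(0.105), np.float64(0.094)), (np.float64(0.502), np.float64(0.038), np.float64(0.019))]
290 [(np.float64(0.536), np.float64(0.106), np.float64(0.086)), (np.float64(0.526), np.float64(0.111), np.float64(0.09)), (np.float64(0.502), np.float64(0.036), np.float64(0.004))]
293 [(np.float64(0.525), np.float64(0.04), np.float64(-0.0)), (np.float64(0.528), np.float64(0.122), np.float64(0.09)), (np.float64(0.509), np.float64(0.077), np.float64(0.038))]
296 [(np
[... 2551 characters left out ...]
nts': array([ 1.41749441e-01,  6.85722275e-02,  1.79251918e+00, -1.60573841e-05,
        1.28042041e+00,  1.63720725e-01]), 'joint_velocities': array([-2.11102061e-04,  1.13677400e-03, -8.19941206e-04, -3.18509639e-04,
       -1.65631910e-03,  9.86191291e-05]), 'joint_torque': array([ 1.60371794e-03, -5.03006351e+01, -4.66952384e+01, -4.62724329e-04,
        2.30623182e-04, -1.84888648e-05]), 'tcp_pos': array([0.52530849, 0.12667739, 0.06490751]), 'orientation': array([3.14151039e+00, 2.00402432e-06, 1.54882964e+00]), 'wrist_force': array([-0.38715907,  0.0431918 ,  0.05560916]), 'ft_torque': array([ 0.04602203, -0.02450085, -0.0305425 ]), 'grasp_force': 0.0, 'width': -0.0001990685923813793}
```

```bash
python3 -m jog '{"linear":[[0,0,-0.06],[0,0,-0.12],[0,0,-0.2],[0,0,-0.3],[0,0,-0.3]],"delta_rot":[[0,0,0],[0,0,0],[0,0,0],[0,0,0],[0,0,0]]}' | tail -6
python3 - <<'E'
from h import *
ims,w=grab("side","s2.png")
cv2.imwrite("pics/v2.png",cv2.resize(ims[210:320,290:400],(660,600)[::1],interpolation=2)[:,:,::-1])
for v in range(225,300,3): print(v,[tuple(float(x) for x in w[v,u].round(3)) for u in(338,342,346)])
E
```

```text
time_s: 5.82
tcp_pos: [0.5276, 0.127, 0.1438]
orientation: [3.135, -0.001, 1.549]
wrist_force: [-0.7, -0.2, -0.5]
width: -0.0001
grasp_force: 0.0
225 [(0.547, 0.16, 0.355), (0.539, 0.161, 0.355), (0.53, 0.163, 0.356)]
228 [(0.547, 0.158, 0.345), (0.539, 0.165, 0.35), (0.531, 0.166, 0.35)]
231 [(0.547, 0.161, 0.339), (0.539, 0.164, 0.341), (0.53, 0.162, 0.337)]
234 [(0.547, 0.158, 0.328), (0.539, 0.165, 0.332), (0.529, 0.162, 0.329)]
237 [(0.547, 0.16, 0.32), (0.538, 0.161, 0.32), (0.53, 0.165, 0.322)]
240 [(0.543, 0.14, 0.292), (0.538, 0.161, 0.311), (0.529, 0.162, 0.31)]
243 [(0.544, 0.146, 0.289), (0.534, 0.14, 0.282), (0.524, 0.139, 0.28)]
246 [(0.544, 0.145, 0.279), (0.534, 0.139, 0.272), (0.525, 0.14, 0.271)]
249 [(0.543, 0.142, 0.266), (0.534, 0.139, 0.262), (0.525, 0.145, 0.267)]
252 [(0.544, 0.146, 0.261), (0.507, -0.011, 0.107), (0.524, 0.141, 0.253)]
255 [(0.544, 0.146, 0.251), (0.507, -0.007, 0.1), (0.524, 0.138, 0.24)]
258 [(0.543, 0.14, 0.235), (0.53, 0.123, 0.217), (0.523, 0.136, 0.228)]
261 [(0.542, 0.138, 0.224), (0.533, 0.137, 0.221), (0.523, 0.139, 0.221)]
264 [(0.5
[... 168 characters left out ...]
532, 0.135, 0.188), (0.5, 0.019, 0.066)]
273 [(0.524, 0.028, 0.067), (0.512, 0.028, 0.065), (0.502, 0.029, 0.065)]
276 [(0.524, 0.03, 0.057), (0.513, 0.031, 0.057), (0.502, 0.035, 0.059)]
279 [(0.524, 0.031, 0.046), (0.513, 0.033, 0.047), (0.502, 0.035, 0.048)]
282 [(0.524, 0.034, 0.037), (0.513, 0.033, 0.035), (0.503, 0.039, 0.039)]
285 [(0.524, 0.035, 0.027), (0.513, 0.032, 0.022), (0.503, 0.039, 0.028)]
288 [(0.536, 0.104, 0.091), (0.525, 0.104, 0.089), (0.502, 0.04, 0.016)]
291 [(0.536, 0.105, 0.081), (0.527, 0.114, 0.089), (0.501, 0.033, -0.004)]
294 [(0.532, 0.081, 0.042), (0.529, 0.125, 0.09), (0.51, 0.083, 0.04)]
297 [(0.533, 0.091, 0.041), (0.53, 0.134, 0.089), (0.512, 0.093, 0.04)]
```

View pics/v2.png

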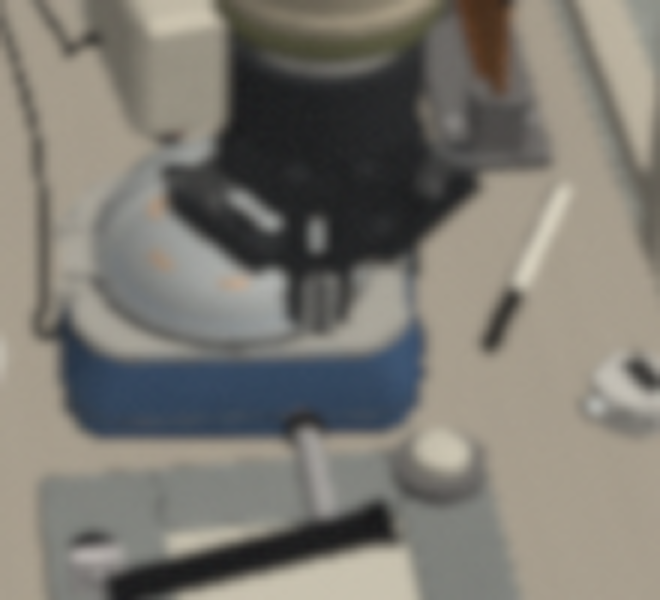

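The side view shows the shut finger tips at about z=0.187 (pixel (342,270)) while the reported TCP is 0.144. The tips look about 43 mm higher than reported, which explains the empty grasp. I check by descending over the handle in small steps and watching the force.

```bash
python3 -m jog '{"linear":[[0,0,0],[0,0,0.1],[0,0,0.2],[0,0,0.3],[0,0,0.3]],"delta_rot":[[0,0,0],[0,0,0],[0,0,0],[0,0,0],[0,0,0]]}' -0.4 25| tail -6
python3 -m jog '{"linear":[[0,0,0.02],[0,0,0.04],[0,0,0.06],[0,0,0.06],[0,0,0.06]],"delta_rot":[[0,0,0],[0,0,0],[0,0,0],[0,0,0],[0,0,0]]}'| tail -6
python3 -m jog '{"linear":[[0,0,0.015],[0,0,0.03],[0,0,0.04],[0,0,0.04],[0,0,0.04]],"delta_rot":[[0,0,0],[0,0,0],[0,0,0],[0,0,0],[0,0,0]]}'| tail -6
```

```text
time_s: 6.5
tcp_pos: [0.5222, 0.1262, 0.0614]
orientation: [-3.135, 0.001, 1.549]
wrist_force: [0.1, -0.3, 0.1]
width: 0.0258
grasp_force: 0.0
time_s: 7.12
tcp_pos: [0.5254, 0.1267, 0.0501]
orientation: [3.141, -0.0, 1.549]
wrist_force: [-0.2, 0.8, -0.4]
width: 0.0256
grasp_force: 0.0
time_s: 7.75
tcp_pos: [0.5253, 0.1266, 0.0399]
orientation: [3.142, -0.0, 1.549]
wrist_force: [-0.0, -0.2, -0.1]
width: 0.0255
grasp_force: 0.0
```

```bash
python3 -m jog '{"linear":[[0,0,0.01],[0,0,0.02],[0,0,0.03],[0,0,0.03],[0,0,0.03]],"delta_rot":[[0,0,0],[0,0,0],[0,0,0],[0,0,0],[0,0,0]]}'| tail -6
python3 -m jog '{"linear":[[0,0,0.01],[0,0,0.02],[0,0,0.03],[0,0,0.03],[0,0,0.03]],"delta_rot":[[0,0,0],[0,0,0],[0,0,0],[0,0,0],[0,0,0]]}'| tail -6
python3 -m jog '{"linear":[[0,0,0],[0,0,0],[0,0,0],[0,0,0],[0,0,0]],"delta_rot":[[0,0,0],[0,0,0],[0,0,0],[0,0,0],[0,0,0]]}' -1 25| tail -6
```

```text
time_s: 8.38
tcp_pos: [0.5253, 0.1267, 0.0323]
orientation: [-3.142, 0.0, 1.549]
wrist_force: [0.2, 0.3, 1.0]
width: 0.0259
grasp_force: 0.0
time_s: 9.0
tcp_pos: [0.5253, 0.1266, 0.0248]
orientation: [-3.142, 0.0, 1.549]
wrist_force: [-0.1, -0.9, 0.1]
width: 0.0257
grasp_force: 0.0
time_s: 9.62
tcp_pos: [0.5272, 0.1267, 0.0255]
orientation: [3.138, -0.0, 1.549]
wrist_force: [7.7, -0.7, -4.4]
width: 0.0111
grasp_force: 26.8
```

Contact test done: the handle is gripped at 11 mm width, so the true tip height is the reported TCP z plus about 42 mm. Now I swing the holder up along its arc.

```bash
python3 -m jog '{"linear":[[0,0.01,-0.003],[0,0.021,-0.036],[0,0.034,-0.068],[0,0.05,-0.099],[0,0.05,-0.099]],"delta_rot":[[0,0,0],[0,0,0],[0,0,0],[0,0,0],[0,0,0]]}' - 25| tail -6
python3 -m jog '{"linear":[[0,0.019,-0.03],[0,0.04,-0.058],[0,0.064,-0.083],[0,0.089,-0.107],[0,0.089,-0.107]],"delta_rot":[[0,0,0],[0,0,0],[0,0,0],[0,0,0],[0,0,0]]}' | tail -6
```

```text
time_s: 10.25
tcp_pos: [0.5375, 0.1263, 0.0508]
orientation: [-3.141, 0.0, 1.549]
wrist_force: [-8.6, -1.7, 4.3]
width: 0.0107
grasp_force: 26.8
time_s: 10.88
tcp_pos: [0.5595, 0.1258, 0.0783]
orientation: [-3.14, 0.0, 1.549]
wrist_force: [-12.9, -0.7, 9.7]
width: 0.011
grasp_force: 26.5
```

```bash
python3 -m jog '{"linear":[[0,0.0,-0.008],[0,0.027,-0.03],[0,0.058,-0.05],[0,0.088,-0.066],[0,0.121,-0.08]],"delta_rot":[[0,0,0],[0,0,0],[0,0,0],[0,0,0],[0,0,0]]}' | tail -6
python3 -m jog '{"linear":[[0,0.033,-0.011],[0,0.067,-0.018],[0,0.1,-0.022],[0,0.13,-0.024],[0,0.138,-0.024]],"delta_rot":[[0,0,0],[0,0,0],[0,0,0],[0,0,0],[0,0,0]]}' | tail -6
python3 -m jog '{"linear":[[0,0.01,0],[0,0.01,0],[0,0.01,0],[0,0.01,0],[0,0.01,0]],"delta_rot":[[0,0,0],[0,0,0],[0,0,0],[0,0,0],[0,0,0]]}' | tail -6
```

```text
time_s: 11.5
tcp_pos: [0.5902, 0.1252, 0.0978]
orientation: [-3.141, 0.0, 1.549]
wrist_force: [-8.6, 0.4, 2.5]
width: 0.0109
grasp_force: 24.9
time_s: 12.12
tcp_pos: [0.6236, 0.1245, 0.1053]
orientation: [-3.139, 0.0, 1.549]
wrist_force: [-26.5, -1.3, 20.1]
width: 0.0108
grasp_force: 26.4
time_s: 12.75
tcp_pos: [0.6235, 0.1245, 0.1052]
orientation: [-3.134, 0.001, 1.549]
wrist_force: [-31.8, -3.2, 24.0]
width: 0.011
grasp_force: 26.9
```

```bash
python3 -m jog '{"linear":[[0,0,0],[0,0,0],[0,0,-0.1],[0,0,-0.3],[0,0,-0.5]],"delta_rot":[[0,0,0],[0,0,0],[0,0,0],[0,0,0],[0,0,0]]}' -0.2 | tail -6
python3 - <<'E'
from h import *
w=np.load("pics/top0.png.npz")["w"];X,Y,Z=w[...,0],w[...,1],w[...,2]
for n,(a,b,c,d) in dict(dome=(.44,.66,-.13,.06),bal=(.41,.63,-.4,-.17),cab=(.7,1,-.35,-.05),strip=(.25,.43,-.12,.45)).items():
    m=(X>a)&(X<b)&(Y>c)&(Y<d)&(Z>.03)&(Z<.6);print(n,np.nanpercentile(Z[m],[50,99,100]).round(3), w[m].min(0).round(3),w[m].max(0).round(3))
E
python3 go.py .383 -.231 .23
```

```text
time_s: 13.38
tcp_pos: [0.6277, 0.1242, 0.229]
orientation: [3.141, 0.0, 1.548]
wrist_force: [1.1, 1.0, 0.7]
width: 0.0341
grasp_force: 0.0
dome [0.091 0.115 0.119] [ 0.442 -0.12   0.03 ] [0.621 0.038 0.119]
bal [0.092 0.127 0.132] [ 0.413 -0.333  0.03 ] [ 0.583 -0.198  0.132]
cab [0.209 0.214 0.217] [ 0.779 -0.314  0.03 ] [ 1.    -0.099  0.217]
strip [0.332 0.348 0.349] [0.396 0.436 0.304] [0.43  0.45  0.349]
[-1.442 -0.947 -0.005]
rot [ 4.50e-04  5.00e-05 -1.15e-03] pos [0.6277 0.1242 0.229 ] F [1.1 1.  0.7] w 0.0341 q [ 0.12  0.23  1.32 -0.    1.6   0.14]
```

```bash
python3 -m jog '{"linear":[[-0.15,-0.1,0],[-0.3,-0.2,0],[-0.5,-0.33,0],[-0.7,-0.46,0],[-0.85,-0.56,0]],"delta_rot":[[0,0,0],[0,0,0],[0,0,0],[0,0,0],[0,0,0]]}' -0.4| tail -6
python3 -m jog '{"linear":[[-0.15,-0.1,0],[-0.3,-0.2,0],[-0.45,-0.3,0],[-0.58,-0.37,0],[-0.58,-0.37,0]],"delta_rot":[[0,0,0],[0,0,0],[0,0,0],[0,0,0],[0,0,0]]}' | tail -6
python3 go.py .382 -.231 .1
python3 go.py .382 -.231 .07
python3 - <<'E'
from h import *
w=np.load("pics/top0.png.npz")["w"];X,Y,Z=w[...,0],w[...,1],w[...,2]
for x in(.41,.42,.43,.44,.45,.46):
    m=(abs(X-x)<.005)&(Y>-.33)&(Y<-.14);print(x,Z[m].max())
E
```

```text
time_s: 14.0
tcp_pos: [0.4821, -0.0871, 0.2283]
orientation: [3.139, 0.001, 1.548]
wrist_force: [0.8, -0.2, -0.3]
width: 0.0254
grasp_force: 0.0
time_s: 14.62
tcp_pos: [0.3864, -0.2303, 0.2282]
orientation: [3.14, 0.002, 1.545]
wrist_force: [0.3, 0.6, -0.3]
width: 0.0257
grasp_force: 0.0
[-0.002 -0.018  0.513]
rot [ 0.0007   0.0009  -0.00295] pos [ 0.3864 -0.2303  0.2282] F [ 0.3  0.6 -0.3] w 0.0257 q [-0.65 -0.3   1.83 -0.    1.61 -0.63]
[-0.002 -0.018  0.633]
rot [ 0.0007   0.0009  -0.00295] pos [ 0.3864 -0.2303  0.2282] F [ 0.3  0.6 -0.3] w 0.0257 q [-0.65 -0.3   1.83 -0.    1.61 -0.63]
0.41 0.04446290464023317
0.42 0.06353981989576553
0.43 0.08615715957589073
0.44 0.09031880833084674
0.45 0.09303197961046082
0.46 0.0990631177548145
```

```bash
python3 -m jog '{"linear":[[0,-0.018,0],[0,-0.018,0.15],[0,-0.018,0.3],[0,-0.018,0.45],[0,-0.018,0.5]],"delta_rot":[[0,0,0],[0,0,0],[0,0,0],[0,0,0],[0,0,0]]}' | tail -6
python3 -m jog '{"linear":[[0,0,0.04],[0,0,0.08],[0,0,0.12],[0,0,0.12],[0,0,0.12]],"delta_rot":[[0,0,0],[0,0,0],[0,0,0],[0,0,0],[0,0,0]]}' | tail -6
python3 -m jog '{"linear":[[0,0,0],[0,0,0],[0,0,0],[0,0,0],[0,0,0]],"delta_rot":[[0,0,0],[0,0,0],[0,0,0],[0,0,0],[0,0,0]]}' -1 40| tail -6
```

```text
time_s: 15.25
tcp_pos: [0.3815, -0.2259, 0.1001]
orientation: [-3.139, -0.002, 1.55]
wrist_force: [-0.9, 0.1, 0.2]
width: 0.0258
grasp_force: 0.0
time_s: 15.88
tcp_pos: [0.3826, -0.228, 0.0727]
orientation: [3.141, 0.0, 1.549]
wrist_force: [-0.1, 0.4, -0.1]
width: 0.0257
grasp_force: 0.0
time_s: 16.5
tcp_pos: [0.3825, -0.2281, 0.0729]
orientation: [3.141, 0.001, 1.549]
wrist_force: [-3.9, 0.7, 5.7]
width: 0.0117
grasp_force: 40.2
```

```bash
python3 -m jog '{"linear":[[0,0,-0.05],[0,0,-0.12],[0,0,-0.24],[0,0,-0.38],[0,0,-0.52]],"delta_rot":[[0,0,0],[0,0,0],[0,0,0],[0,0,0],[0,0,0]]}' - 50| tail -6
python3 -m jog '{"linear":[[0,0,-0.1],[0,0,-0.2],[0,0,-0.28],[0,0,-0.28],[0,0,-0.28]],"delta_rot":[[0,0,0],[0,0,0],[0,0,0],[0,0,0],[0,0,0]]}' | tail -6
python3 - <<'E'
from h import *
im,w=grab("top","t3.png");ims,ws=grab("side","s3.png")
a=cv2.resize(im[190:310,130:290],(400,300),interpolation=2);b=cv2.resize(ims[130:390,260:460],(400,520),interpolation=2)
c=np.zeros((520,800,3),np.uint8);c[:300,:400]=a;c[:,400:]=b
cv2.imwrite("pics/v3.png",c[:,:,::-1])
X,Y,Z=w[...,0],w[...,1],w[...,2]
m=(Z>.165)&(Z<.21)&(X>.58)&(X<.67)&(Y>.10)&(Y<.34)
print(m.sum());
for s in(m&(Y<.2),m&(Y>.2)):
    p=w[s];print(len(p),p.min(0).round(4),p.max(0).round(4),np.median(p,0).round(4))
# stand slot centre etc
E
```

```text
time_s: 17.12
tcp_pos: [0.3826, -0.2278, 0.2048]
orientation: [3.14, 0.001, 1.549]
wrist_force: [-0.3, -0.3, -2.7]
width: 0.0116
grasp_force: 48.8
time_s: 17.75
tcp_pos: [0.3822, -0.2276, 0.2715]
orientation: [-3.141, -0.001, 1.549]
wrist_force: [-0.3, 0.5, -1.6]
width: 0.0113
grasp_force: 48.9
144
75 [0.6138 0.1002 0.1651] [0.6339 0.172  0.1906] [0.6231 0.1605 0.1823]
69 [0.6165 0.2887 0.1655] [0.637  0.3021 0.1884] [0.6296 0.297  0.1833]
```

View pics/v3.png

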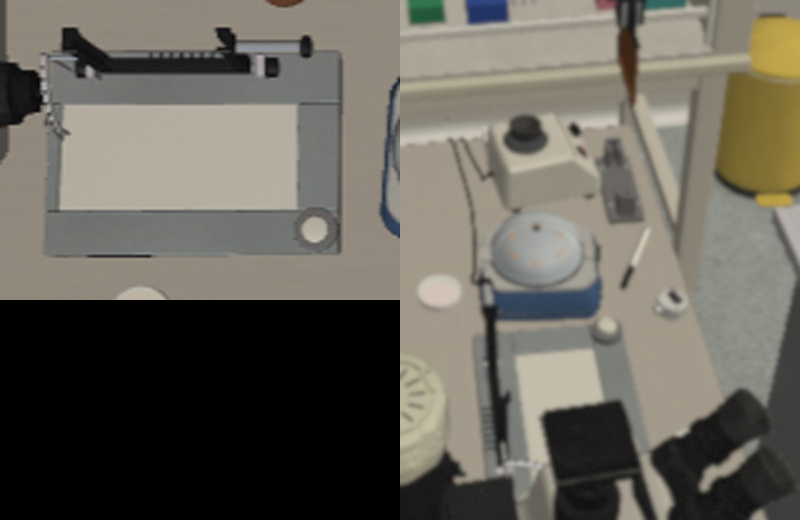

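The top view shows the holder upright, with rail tops at crop (75,40) and (228,40), and the side view shows the plate hanging clear in the gripper. I measure the plate in the hand with the same camera.

```bash
python3 - <<'E'
from h import *
for n in("t3","s3"):
    z=np.load(f"pics/{n}.png.npz");im,w=z["im"].astype(int),z["w"];X,Y,Z=w[...,0],w[...,1],w[...,2]
    amb=(im[...,0]>im[...,2]*1.5)&(im[...,0]>40)&(abs(X-.383)<.06)&(Y<-.12)&(Y>-.35)&(Z>.15)&(Z<.4)
    p=w[amb];print(n,len(p))
    if len(p): print(p.min(0).round(4),p.max(0).round(4),np.median(p,0).round(4)); v,u=np.nonzero(amb);print(u.min(),u.max(),v.min(),v.max())
    if len(p)>20: print(np.polyfit(p[:,1]+.23,p[:,0],1))
im=np.load("pics/t3.png.npz")["im"];print(im.shape);cv2.imwrite("pics/v4.png",cv2.resize(im[250:400,330:480,::-1],(600,600),interpolation=2))
E
```

```text
t3 24
[ 0.3803 -0.1723  0.2237] [ 0.3853 -0.165   0.3047] [ 0.3834 -0.1657  0.2677]
380 388 314 316
[-0.42300077  0.41018685]
s3 222
[ 0.3851 -0.2684  0.2207] [ 0.4349 -0.1587  0.3821] [ 0.3881 -0.2028  0.2653]
358 377 122 180
[-0.003756    0.38974846]
(480, 640, 3)
```

View pics/v4.png

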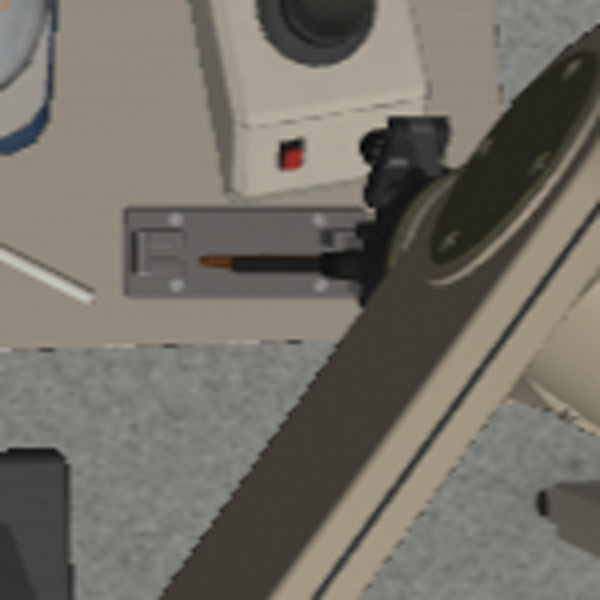

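The plate's left end reads y=-0.165 in hand, at crop (200,262), so the plate centre is 2.8 mm to the right of the TCP. Carrying it over to the holder.

```bash
python3 -m jog '{"linear":[[0.08,0.04,-0.03],[0.25,0.12,-0.04],[0.42,0.21,-0.04],[0.6,0.3,-0.04],[0.78,0.4,-0.04]],"delta_rot":[[0,0,0],[0,0,0],[0,0,0],[0,0,0],[0,0,0]]}' | tail -6
python3 -m jog '{"linear":[[0.17,0.09,0],[0.34,0.18,0],[0.51,0.28,0],[0.68,0.37,0],[0.82,0.45,0]],"delta_rot":[[0,0,0],[0,0,0],[0,0,0],[0,0,0],[0,0,0]]}' | tail -6
python3 -m jog '{"linear":[[0.05,0.03,0],[0.1,0.06,0],[0.1,0.06,0],[0.1,0.06,0],[0.1,0.06,0]],"delta_rot":[[0,0,0],[0,0,0],[0,0,0],[0,0,0],[0,0,0]]}' | tail -6
python3 go.py .6257 .233 .262 .6257 .233 .245 .6257 .233 .1335
```

```text
time_s: 18.48
tcp_pos: [0.4868, -0.0335, 0.2813]
orientation: [-3.14, -0.0, 1.549]
wrist_force: [0.5, 0.2, -0.4]
width: 0.0114
grasp_force: 48.8
time_s: 19.1
tcp_pos: [0.6037, 0.1692, 0.2806]
orientation: [-3.139, 0.0, 1.55]
wrist_force: [0.0, -0.1, -1.6]
width: 0.0116
grasp_force: 48.8
time_s: 19.73
tcp_pos: [0.6192, 0.1913, 0.2828]
orientation: [3.141, 0.0, 1.548]
wrist_force: [0.3, -0.7, -0.8]
width: 0.0115
grasp_force: 48.9
[0.168 0.022 0.083]
[0.168 0.022 0.151]
[0.168 0.022 0.597]
rot [ 0.00025  0.      -0.0015 ] pos [0.6192 0.1913 0.2828] F [ 0.3 -0.7 -0.8] w 0.0115 q [ 0.22  0.24  1.2  -0.    1.7   0.24]
```

```bash
python3 -m jog '{"linear":[[0.1,0.022,0],[0.168,0.022,0],[0.168,0.022,0.03],[0.168,0.022,0.06],[0.168,0.022,0.07]],"delta_rot":[[0,0,0],[0,0,0],[0,0,0],[0,0,0],[0,0,0]]}' | tail -6
python3 go.py .6257 .233 .262 
python3 - <<'E'
from h import *
im,w=grab("top","t5.png");ims,ws=grab("side","s5.png")
a=cv2.resize(im[180:260,140:260],(450,300),interpolation=2);b=cv2.resize(ims[200:400,280:400],(345,575),interpolation=2)
c=np.zeros((575,800,3),np.uint8);c[:300,:450]=a;c[:,455:]=b
cv2.imwrite("pics/v5.png",c[:,:,::-1])
X,Y,Z=w[...,0],w[...,1],w[...,2]
for lo,hi in((.165,.20),(.2,.32)):
  m=(Z>lo)&(Z<hi)&(X>.58)&(X<.67)&(Y>.10)&(Y<.34)
  for s in(m&(Y<.2),m&(Y>.26)):
    p=w[s];print(lo,len(p),p.min(0).round(4) if len(p) else 0,p.max(0).round(4) if len(p) else 0)
E
```

```text
time_s: 20.35
tcp_pos: [0.6251, 0.2331, 0.2635]
orientation: [-3.14, 0.001, 1.548]
wrist_force: [-0.3, -1.0, -0.7]
width: 0.0112
grasp_force: 48.9
[-0.     0.002  0.006]
rot [-0.00085  0.0004  -0.0013 ] pos [0.6251 0.2331 0.2635] F [-0.3 -1.  -0.7] w 0.0112 q [ 0.28  0.3   1.17 -0.    1.68  0.3 ]
0.165 77 [0.6137 0.1005 0.165 ] [0.6341 0.1714 0.1887]
0.165 0 0 0
0.2 263 [0.6189 0.1647 0.2074] [0.6256 0.1992 0.3097]
0.2 1 [0.6227 0.2937 0.302 ] [0.6227 0.2937 0.302 ]
```

View pics/v5.png

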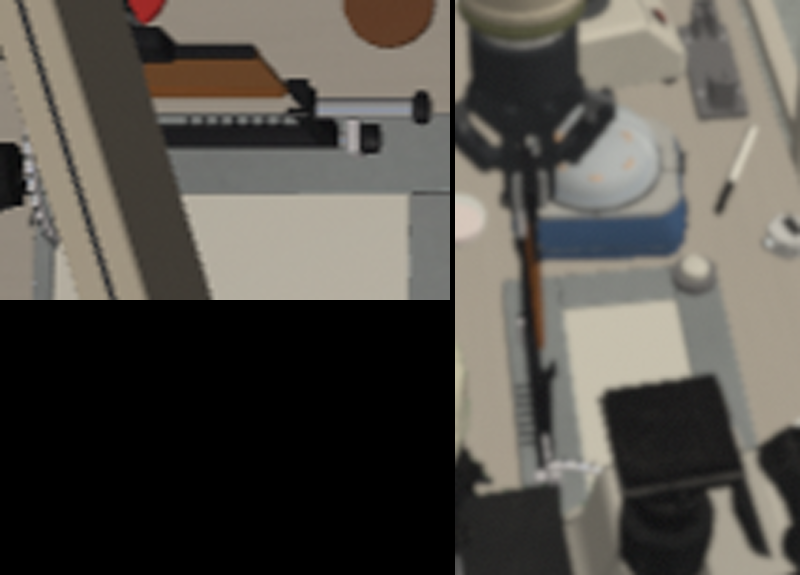

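The plate hangs straight over the holder. Its right end at crop (290,95) is in line with the right rail (315,130), so its centre is y 0.2297 against 0.230 for the holder. Descending slowly and watching the force.

```bash
python3 -m jog '{"linear":[[0,0.004,0.02],[0,0.004,0.05],[0,0.004,0.08],[0,0.004,0.11],[0,0.004,0.13]],"delta_rot":[[0,0,0],[0,0,0],[0,0,0],[0,0,0],[0,0,0]]}' | tail -6
python3 -m jog '{"linear":[[0,0,0.01],[0,0,0.02],[0,0,0.03],[0,0,0.04],[0,0,0.05]],"delta_rot":[[0,0,0],[0,0,0],[0,0,0],[0,0,0],[0,0,0]]}' | tail -6
```

```text
time_s: 21.08
tcp_pos: [0.6264, 0.2339, 0.2314]
orientation: [-3.141, 0.0, 1.549]
wrist_force: [-0.9, -0.2, -1.2]
width: 0.0114
grasp_force: 49.0
time_s: 21.7
tcp_pos: [0.6267, 0.234, 0.2198]
orientation: [3.141, -0.0, 1.549]
wrist_force: [0.7, 0.6, -0.2]
width: 0.0113
grasp_force: 48.9
```

```bash
python3 -m jog '{"linear":[[0,0,0.025],[0,0,0.05],[0,0,0.075],[0,0,0.1],[0,0,0.12]],"delta_rot":[[0,0,0],[0,0,0],[0,0,0],[0,0,0],[0,0,0]]}' | tail -6
python3 -m jog '{"linear":[[0,0,0.03],[0,0,0.06],[0,0,0.09],[0,0,0.12],[0,0,0.14]],"delta_rot":[[0,0,0],[0,0,0],[0,0,0],[0,0,0],[0,0,0]]}' | tail -6
python3 -m jog '{"linear":[[0,0,0.02],[0,0,0.04],[0,0,0.06],[0,0,0.07],[0,0,0.07]],"delta_rot":[[0,0,0],[0,0,0],[0,0,0],[0,0,0],[0,0,0]]}' | tail -6

```

```text
time_s: 22.32
tcp_pos: [0.6265, 0.2339, 0.1893]
orientation: [-3.141, 0.0, 1.549]
wrist_force: [-0.8, -1.2, -0.4]
width: 0.0113
grasp_force: 49.0
time_s: 22.95
tcp_pos: [0.6264, 0.2339, 0.1541]
orientation: [-3.141, 0.0, 1.549]
wrist_force: [-0.0, 0.4, -0.9]
width: 0.0112
grasp_force: 48.9
time_s: 23.58
tcp_pos: [0.6265, 0.2339, 0.1371]
orientation: [-3.141, 0.0, 1.549]
wrist_force: [0.1, 0.6, -0.2]
width: 0.0115
grasp_force: 49.0
```

```bash
python3 -m jog '{"linear":[[0,0,0.006],[0,0,0.012],[0,0,0.018],[0,0,0.024],[0,0,0.024]],"delta_rot":[[0,0,0],[0,0,0],[0,0,0],[0,0,0],[0,0,0]]}' | tail -6
python3 -m jog '{"linear":[[0,0,0.006],[0,0,0.012],[0,0,0.012],[0,0,0.012],[0,0,0.012]],"delta_rot":[[0,0,0],[0,0,0],[0,0,0],[0,0,0],[0,0,0]]}' | tail -6

```

```text
time_s: 24.2
tcp_pos: [0.627, 0.2341, 0.133]
orientation: [3.14, -0.0, 1.549]
wrist_force: [-3.6, -0.4, 7.6]
width: 0.0112
grasp_force: 50.1
time_s: 24.82
tcp_pos: [0.6274, 0.2341, 0.1329]
orientation: [3.139, -0.001, 1.549]
wrist_force: [-10.5, -2.9, 22.0]
width: 0.0114
grasp_force: 52.3
```

```bash
python3 -m jog '{"linear":[[0,0,-0.012],[0,0,-0.012],[0,0,-0.012],[0,0,-0.1],[0,0,-0.3]],"delta_rot":[[0,0,0],[0,0,0],[0,0,0],[0,0,0],[0,0,0]]}' -0.3 | tail -6
python3 -m jog '{"linear":[[0,-0.1,-0.2],[0,-0.3,-0.2],[0,-0.5,-0.1],[0.05,-0.7,0],[0.1,-0.9,0]],"delta_rot":[[0,0,0],[0,0,0],[0,0,0],[0,0,0],[0,0,0]]}' | tail -6
cat > look.py <<'E'
import sys
from h import *
n=sys.argv[1];im,w=grab("top",n+".png");X,Y,Z=w[...,0],w[...,1],w[...,2];I=im.astype(int)
m=((abs(Z-.0145)<.005)|(abs(Z-.0545)<.005))&(I.min(-1)>140)&(X>.2)&(X<.75)
k,l,s,c=cv2.connectedComponentsWithStats(m.astype(np.uint8))
for i in range(1,k):
    if s[i,4]>150: p=w[l==i];print(s[i,4],c[i].round(),cv2.minEnclosingCircle(p[:,:2].astype(np.float32)),np.median(p,0).round(4))
E
python3 look.py t6; python3 go.py .385 .275 .1
```

```text
time_s: 25.45
tcp_pos: [0.6243, 0.2333, 0.1996]
orientation: [-3.134, 0.002, 1.549]
wrist_force: [0.8, -0.1, 0.5]
width: 0.0298
grasp_force: 0.0
time_s: 26.08
tcp_pos: [0.3992, 0.2632, 0.2003]
orientation: [-3.137, 0.002, 1.548]
wrist_force: [0.0, 0.2, 1.0]
width: 0.0296
grasp_force: 0.0
429 [311. 196.] ((0.6785415410995483, -0.03966853395104408), 0.030955087393522263) [ 0.6784 -0.039   0.0137]
487 [186. 317.] ((0.38555416464805603, 0.2753314673900604), 0.03112359717488289) [0.3849 0.2755 0.0138]
[ 0.04  -0.037  0.404]
rot [-0.0033   0.00035 -0.0003 ] pos [0.3948 0.265  0.201 ] F [1.8 5.5 0.1] w 0.0296 q [ 0.48 -0.21  1.8   0.    1.55  0.5 ]
```

```bash
python3 -m jog '{"linear":[[0.042,-0.037,0],[0.042,-0.037,0.15],[0.042,-0.037,0.35],[0.042,-0.037,0.5],[0.042,-0.037,0.6]],"delta_rot":[[0,0,0],[0,0,0],[0,0,0],[0,0,0],[0,0,0]]}' 1| tail -6
python3 go.py .386 .2755 .02 .386 .2755 -.02
```

```text
time_s: 26.75
tcp_pos: [0.393, 0.2743, 0.0512]
orientation: [-3.14, 0.001, 1.548]
wrist_force: [0.6, 0.5, -0.8]
width: 0.0851
grasp_force: 0.0
[ 0.004 -0.028  0.125]
[ 0.004 -0.028  0.285]
rot [-0.0008   0.0005  -0.00135] pos [0.393  0.2743 0.0512] F [ 0.6  0.5 -0.8] w 0.0851 q [ 0.5  -0.08  1.97 -0.    1.26  0.53]
```

```bash
python3 -m jog '{"linear":[[0.004,-0.028,0.05],[0.004,-0.028,0.12],[0.004,-0.028,0.2],[0.004,-0.028,0.28],[0.004,-0.028,0.3]],"delta_rot":[[0,0,0],[0,0,0],[0,0,0],[0,0,0],[0,0,0]]}' | tail -6
python3 -m jog '{"linear":[[0,0,0.01],[0,0,0.02],[0,0,0.03],[0,0,0.04],[0,0,0.04]],"delta_rot":[[0,0,0],[0,0,0],[0,0,0],[0,0,0],[0,0,0]]}' | tail -6
python3 -m jog '{"linear":[[0,0,0.008],[0,0,0.016],[0,0,0.024],[0,0,0.024],[0,0,0.024]],"delta_rot":[[0,0,0],[0,0,0],[0,0,0],[0,0,0],[0,0,0]]}' | tail -6
```

```text
time_s: 27.38
tcp_pos: [0.3858, 0.2755, -0.0226]
orientation: [-3.141, 0.001, 1.549]
wrist_force: [-0.4, -0.6, -0.1]
width: 0.0852
grasp_force: 0.0
time_s: 28.0
tcp_pos: [0.3861, 0.2757, -0.0318]
orientation: [-3.141, 0.0, 1.549]
wrist_force: [0.6, -0.5, -0.4]
width: 0.0852
grasp_force: 0.0
time_s: 28.62
tcp_pos: [0.3863, 0.2758, -0.0377]
orientation: [3.142, 0.0, 1.549]
wrist_force: [-0.7, 0.2, 0.6]
width: 0.0854
grasp_force: 0.0
```

```bash
python3 -m jog '{"linear":[[0,0,0.006],[0,0,0.012],[0,0,0.012],[0,0,0.012],[0,0,0.012]],"delta_rot":[[0,0,0],[0,0,0],[0,0,0],[0,0,0],[0,0,0]]}' | tail -6
python3 -m jog '{"linear":[[0,0,0],[0,0,0],[0,0,0],[0,0,0],[0,0,0]],"delta_rot":[[0,0,0],[0,0,0],[0,0,0],[0,0,0],[0,0,0]]}' 0.2 25| tail -6
```

```text
time_s: 29.25
tcp_pos: [0.3863, 0.2758, -0.0406]
orientation: [3.141, -0.0, 1.549]
wrist_force: [-0.3, -1.1, 0.8]
width: 0.0852
grasp_force: 0.0
time_s: 29.88
tcp_pos: [0.3864, 0.2758, -0.0404]
orientation: [3.141, -0.0, 1.549]
wrist_force: [-2.4, -1.4, 4.6]
width: 0.06
grasp_force: 26.9
```

```bash
python3 -m jog '{"linear":[[0,0,-0.03],[0,0,-0.08],[0,0,-0.16],[0,0,-0.24],[0,0,-0.24]],"delta_rot":[[0,0,0],[0,0,0],[0,0,0],[0,0,0],[0,0,0]]}' - 30| tail -6
python3 - <<'E'
from h import *
w=np.load("pics/s2.png.npz")["w"]
# s2: TCP (.5276,.127), tip z .187
d=w-np.array([.5276,.127,.187])
m=(abs(d[...,0])<.25)&(abs(d[...,1])<.25)&(d[...,2]>.06)
for h in np.arange(.08,.36,.02):
    s=m&(abs(d[...,2]-h)<.01); 
    if s.sum(): print(h.round(2),s.sum(),np.nanpercentile(d[s],[1,99],axis=0)[:,:2].round(3).tolist())
E
```

```text
time_s: 30.5
tcp_pos: [0.3881, 0.2768, 0.0217]
orientation: [3.138, -0.002, 1.549]
wrist_force: [1.0, -0.4, 0.4]
width: 0.0603
grasp_force: 32.6
0.08 314 [[-0.057, -0.012], [0.063, 0.02]]
0.1 259 [[-0.051, -0.008], [0.058, 0.022]]
0.12 83 [[-0.034, -0.006], [0.041, 0.038]]
0.14 222 [[-0.031, 0.001], [0.04, 0.04]]
0.16 296 [[-0.033, -0.005], [0.039, 0.039]]
0.18 117 [[-0.036, 0.01], [0.044, 0.045]]
0.2 305 [[-0.038, -0.003], [0.044, 0.044]]
0.22 282 [[-0.037, 0.005], [0.042, 0.042]]
0.24 260 [[-0.036, 0.005], [0.042, 0.044]]
0.26 318 [[-0.036, 0.003], [0.041, 0.049]]
0.28 297 [[-0.036, 0.003], [0.041, 0.042]]
0.3 132 [[-0.018, -0.0], [0.044, 0.043]]
0.32 400 [[-0.115, -0.018], [0.043, 0.069]]
0.34 919 [[-0.209, -0.039], [0.05, 0.071]]
```

```bash
python3 -m jog '{"linear":[[0,0.08,-0.05],[0,0.2,-0.1],[0,0.35,-0.1],[0,0.5,-0.1],[0,0.58,-0.1]],"delta_rot":[[0,0,0],[0,0,0],[0,0,0],[0,0,0],[0,0,0]]}' | tail -6
python3 -m jog '{"linear":[[0,0,0],[0,0,0],[0,0,0],[0,0,0],[0,0,0]],"delta_rot":[[0,0,0],[0,0,0],[0,0,0],[0,0,0],[0,0,0]]}' | tail -6
python3 go.py .5355 .273 .01 .5355 .273 0.0005
```

```text
time_s: 31.12
tcp_pos: [0.5325, 0.2721, 0.0434]
orientation: [-3.141, 0.0, 1.548]
wrist_force: [-0.1, 0.7, -1.0]
width: 0.0604
grasp_force: 32.7
time_s: 31.75
tcp_pos: [0.531, 0.2727, 0.0445]
orientation: [3.141, -0.0, 1.549]
wrist_force: [-0.1, -0.2, 0.2]
width: 0.06
grasp_force: 32.7
[0.002 0.018 0.138]
[0.002 0.018 0.176]
rot [ 1.0e-04 -5.0e-05 -8.5e-04] pos [0.531  0.2727 0.0445] F [-0.1 -0.2  0.2] w 0.06 q [ 0.39  0.24  1.65 -0.    1.26  0.41]
```

```bash
python3 -m jog '{"linear":[[0.002,0.018,0.05],[0.002,0.018,0.1],[0.002,0.018,0.14],[0.002,0.018,0.16],[0.002,0.018,0.17]],"delta_rot":[[0,0,0],[0,0,0],[0,0,0],[0,0,0],[0,0,0]]}' | tail -6
python3 -m jog '{"linear":[[0,0,0.003],[0,0,0.006],[0,0,0.009],[0,0,0.009],[0,0,0.009]],"delta_rot":[[0,0,0],[0,0,0],[0,0,0],[0,0,0],[0,0,0]]}' | tail -6
```

```text
time_s: 32.38
tcp_pos: [0.5355, 0.2728, 0.0013]
orientation: [-3.141, 0.0, 1.549]
wrist_force: [0.7, -0.2, 0.5]
width: 0.0601
grasp_force: 32.7
time_s: 33.0
tcp_pos: [0.5359, 0.273, -0.0002]
orientation: [3.141, -0.0, 1.549]
wrist_force: [0.3, -0.2, -0.1]
width: 0.06
grasp_force: 32.9
```

```bash
python3 -m jog '{"linear":[[0,0,0.004],[0,0,0.008],[0,0,0.008],[0,0,0.008],[0,0,0.008]],"delta_rot":[[0,0,0],[0,0,0],[0,0,0],[0,0,0],[0,0,0]]}' | tail -6
python3 -m jog '{"linear":[[0,0,0],[0,0,0],[0,0,0],[0,0,-0.1],[0,0,-0.3]],"delta_rot":[[0,0,0],[0,0,0],[0,0,0],[0,0,0],[0,0,0]]}' 0.8 | tail -6
python3 -m jog '{"linear":[[-0.05,0,-0.15],[-0.2,0,-0.35],[-0.4,0,-0.4],[-0.6,0.1,-0.4],[-0.8,0.2,-0.4]],"delta_rot":[[0,0,0],[0,0,0],[0,0,0],[0,0,0],[0,0,0]]}' | tail -6
python3 go.py .6785 -.039 .15
```

```text
time_s: 33.62
tcp_pos: [0.5359, 0.273, -0.0004]
orientation: [3.141, 0.0, 1.549]
wrist_force: [-8.9, -4.4, 16.7]
width: 0.0603
grasp_force: 34.3
time_s: 34.25
tcp_pos: [0.5332, 0.2719, 0.0701]
orientation: [-3.136, 0.003, 1.549]
wrist_force: [1.0, -0.3, 0.4]
width: 0.0769
grasp_force: 0.0
time_s: 34.88
tcp_pos: [0.5819, 0.0705, 0.1732]
orientation: [3.14, -0.0, 1.549]
wrist_force: [0.6, 0.1, 0.7]
width: 0.0769
grasp_force: 0.0
[-0.43   0.396  0.093]
rot [ 0.0006  -0.0001  -0.00075] pos [0.5819 0.0705 0.1732] F [0.6 0.1 0.7] w 0.0769 q [0.03 0.1  1.55 0.   1.48 0.05]
```

```bash
python3 -m jog '{"linear":[[-0.06,0.05,0],[-0.15,0.12,0],[-0.25,0.22,0],[-0.35,0.32,0],[-0.43,0.396,0]],"delta_rot":[[0,0,0.09],[0,0,0.18],[0,0,0.27],[0,0,0.36],[0,0,0.45]]}' 1 25| tail -6
python3 -m jog '{"linear":[[0,0,0],[0,0,0],[0,0,0],[0,0,0],[0,0,0]],"delta_rot":[[0,0,0.09],[0,0,0.18],[0,0,0.27],[0,0,0.335],[0,0,0.335]]}' | tail -6
python3 look.py t7; python3 go.py .6795 -.039 .02 .6795 -.039 -.0405
```

```text
time_s: 35.5
tcp_pos: [0.6786, -0.0389, 0.172]
orientation: [-3.141, 0.0, 0.642]
wrist_force: [-1.0, -0.4, 0.0]
width: 0.0858
grasp_force: 0.0
time_s: 36.12
tcp_pos: [0.6778, -0.0377, 0.1722]
orientation: [-3.142, 0.001, -0.02]
wrist_force: [-0.4, 0.4, 0.1]
width: 0.0854
grasp_force: 0.0
387 [317. 206.] ((0.649128794670105, -0.05385049059987068), 0.03088551014661789) [ 0.6517 -0.0537  0.014 ]
499 [183. 254.] ((0.5350556969642639, 0.2725904583930969), 0.031162748113274574) [0.5352 0.2728 0.0538]
[0.007 0.005 0.609]
[0.007 0.005 0.851]
rot [-2.000e-04  1.500e-04 -7.845e-01] pos [ 0.6778 -0.0377  0.1723] F [ 0.1 -0.3  0.6] w 0.0853 q [-0.13  0.35  1.27 -0.    1.52  1.46]
```

The earlier top reading showed dish 2 shifted, so I view the spot closely in the side camera.

```bash
python3 - <<'E'
from h import *
ims,w=grab("side","s7.png");z=np.load("pics/t7.png.npz");im=z["im"]
a=cv2.resize(im[170:270,260:360],(400,400),interpolation=2);b=cv2.resize(ims[220:320,240:340],(400,400),interpolation=2)
cv2.imwrite("pics/v6.png",np.hstack([a,b])[:,:,::-1])
X,Y,Z=w[...,0],w[...,1],w[...,2]
m=(abs(Z-.0135)<.006)&(ims.min(-1)>130)&(X>.58)&(X<.75)&(Y>-.13)&(Y<.03)
p=w[m];print(m.sum(),cv2.minEnclosingCircle(p[:,:2].astype(np.float32)),p.min(0),p.max(0))
E
```

```text
270 ((0.6840345859527588, -0.045010268688201904), 0.0630890354514122) [ 0.62592424 -0.10205779  0.00752476] [0.71074039 0.0156277  0.01924365]
```

View pics/v6.png

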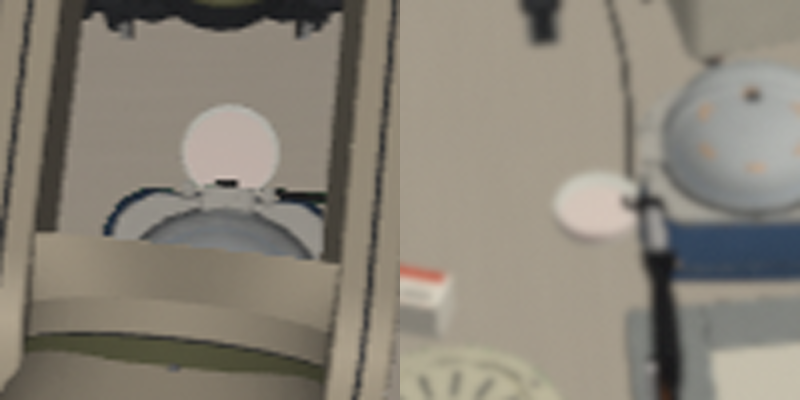

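The knocked dish now sits just behind the stirrer's clip, with its centre at top crop (230,153). A grip along y still fits.

```bash
python3 - <<'E'
from h import *
w=np.load("pics/top0.png.npz")["w"];X,Y,Z=w[...,0],w[...,1],w[...,2]
for x in(.59,.6,.605,.61,.615,.62,.625,.63,.635,.64):
    m=(abs(X-x)<.0025)&(Y>-.15)&(Y<.05)&(Z>.02)
    if m.sum(): print(x,Z[m].max().round(3),Y[m].min().round(3),Y[m].max().round(3), Y[m][Z[m].argmax()].round(3))
p=cams.camera_params("top");K=np.array(p["K"]);Rm=cv2.Rodrigues(np.array(p["rvec"],float))[0];t=np.array(p["tvec"]).ravel();C=-Rm.T@t
for uv in((317.5,208),(311.5,196)):
    d=Rm.T@np.linalg.inv(K)@np.array([*uv,1]);print((C+d*(.014-C[2])/d[2]).round(4))
E
python3 go.py .653 -.054 .02 .653 -.054 -.0405
```

```text
0.59 0.105 -0.12 0.026 -0.043
0.6 0.09 -0.115 0.026 -0.044
0.605 0.074 -0.113 0.023 -0.045
0.61 0.076 -0.105 0.018 -0.045
0.615 0.075 -0.077 0.016 -0.059
0.62 0.07 -0.036 0.008 -0.024
[ 0.6479 -0.0542  0.014 ]
[ 0.6794 -0.0398  0.014 ]
[-0.098  0.067  0.609]
[-0.098  0.067  0.851]
rot [-1.5000e-04  1.5000e-04 -7.8445e-01] pos [ 0.6778 -0.0377  0.1723] F [ 0.1 -0.7  0.1] w 0.0851 q [-0.13  0.35  1.27 -0.    1.52  1.46]
```

```bash
python3 -m jog '{"linear":[[-0.05,0.03,0.05],[-0.092,0.067,0.15],[-0.092,0.067,0.3],[-0.092,0.067,0.45],[-0.092,0.067,0.55]],"delta_rot":[[0,0,0],[0,0,0],[0,0,0],[0,0,0],[0,0,0]]}' | tail -6
python3 -m jog '{"linear":[[0,0,0.07],[0,0,0.14],[0,0,0.21],[0,0,0.25],[0,0,0.25]],"delta_rot":[[0,0,0],[0,0,0],[0,0,0],[0,0,0],[0,0,0]]}' | tail -6
python3 go.py .653 -.054 -.0395
```

```text
time_s: 36.85
tcp_pos: [0.6533, -0.0538, 0.0327]
orientation: [-3.141, 0.002, -0.019]
wrist_force: [-0.3, 0.3, 0.8]
width: 0.0854
grasp_force: 0.0
time_s: 37.48
tcp_pos: [0.6539, -0.0539, -0.0284]
orientation: [-3.141, 0.002, -0.021]
wrist_force: [0.8, 0.6, -0.3]
width: 0.0854
grasp_force: 0.0
[-0.003  0.     0.044]
rot [-7.0000e-04  5.5000e-04 -7.8595e-01] pos [ 0.6539 -0.0539 -0.0284] F [ 0.8  0.6 -0.3] w 0.0854 q [-0.16  0.47  1.49 -0.    1.17  1.43]
```

```bash
python3 -m jog '{"linear":[[-0.003,0,0.01],[-0.003,0,0.02],[-0.003,0,0.03],[-0.003,0,0.04],[-0.003,0,0.044]],"delta_rot":[[0,0,0],[0,0,0],[0,0,0],[0,0,0],[0,0,0]]}' | tail -6
python3 -m jog '{"linear":[[0,0,0],[0,0,0],[0,0,0],[0,0,0],[0,0,0]],"delta_rot":[[0,0,0],[0,0,0],[0,0,0],[0,0,0],[0,0,0]]}' 0.2 25 | tail -6
```

```text
time_s: 38.1
tcp_pos: [0.6537, -0.054, -0.0386]
orientation: [-3.142, 0.0, -0.021]
wrist_force: [-0.4, 0.5, -0.0]
width: 0.0855
grasp_force: 0.0
time_s: 38.72
tcp_pos: [0.6542, -0.054, -0.038]
orientation: [3.141, -0.001, -0.021]
wrist_force: [-0.6, -0.6, 3.6]
width: 0.0606
grasp_force: 27.3
```

```bash
python3 -m jog '{"linear":[[0.02,0,-0.006],[0.05,0,-0.01],[0.06,0,-0.06],[0.06,0,-0.15],[0.06,0,-0.3]],"delta_rot":[[0,0,0],[0,0,0],[0,0,0],[0,0,0],[0,0,0]]}' - 30 | tail -6
python3 -m jog '{"linear":[[0,0,-0.15],[0,0,-0.33],[-0.1,-0.05,-0.36],[-0.25,-0.15,-0.36],[-0.4,-0.25,-0.36]],"delta_rot":[[0,0,0],[0,0,0],[0,0,0],[0,0,0],[0,0,0]]}' | tail -6
python3 -m jog '{"linear":[[-0.08,-0.1,0],[-0.1,-0.25,0],[-0.1,-0.4,0],[-0.1,-0.55,0],[-0.1,-0.65,0]],"delta_rot":[[0,0,0],[0,0,0],[0,0,0],[0,0,0],[0,0,0]]}' | tail -6
python3 go.py .5415 .1747 .05 .5415 .1747 .003
```

```text
time_s: 39.35
tcp_pos: [0.6679, -0.0541, 0.0373]
orientation: [-3.141, 0.002, -0.021]
wrist_force: [0.5, -0.0, 0.1]
width: 0.0599
grasp_force: 32.5
time_s: 39.98
tcp_pos: [0.5698, 0.0107, 0.1289]
orientation: [3.142, -0.003, -0.022]
wrist_force: [0.6, 0.3, -0.0]
width: 0.0599
grasp_force: 32.5
time_s: 40.6
tcp_pos: [0.5489, 0.1751, 0.1288]
orientation: [-3.141, -0.002, -0.02]
wrist_force: [0.5, -0.1, 0.3]
width: 0.06
grasp_force: 32.5
[-0.031  0.002  0.315]
[-0.031  0.003  0.503]
rot [ 6.500e-04 -1.250e-03 -7.855e-01] pos [0.5489 0.1751 0.1288] F [ 0.5 -0.1  0.3] w 0.06 q [0.22 0.1  1.64 0.   1.4  1.81]
```

```bash
python3 -m jog '{"linear":[[-0.031,0.002,0.08],[-0.031,0.002,0.18],[-0.031,0.002,0.3],[-0.031,0.002,0.4],[-0.031,0.002,0.46]],"delta_rot":[[0,0,0],[0,0,0],[0,0,0],[0,0,0],[0,0,0]]}' | tail -6
python3 -m jog '{"linear":[[0,0,0.01],[0,0,0.02],[0,0,0.03],[0,0,0.03],[0,0,0.03]],"delta_rot":[[0,0,0],[0,0,0],[0,0,0],[0,0,0],[0,0,0]]}' | tail -6
python3 go.py .5415 .1747 .002
```

```text
time_s: 41.22
tcp_pos: [0.5408, 0.173, 0.0118]
orientation: [-3.142, -0.0, -0.021]
wrist_force: [0.7, -0.9, -0.4]
width: 0.0599
grasp_force: 32.5
time_s: 41.85
tcp_pos: [0.5411, 0.173, 0.0044]
orientation: [-3.141, -0.0, -0.021]
wrist_force: [0.0, -0.8, -0.2]
width: 0.06
grasp_force: 32.5
[ 0.001 -0.007  0.01 ]
rot [ 1.50e-04 -2.00e-04 -7.86e-01] pos [0.5411 0.173  0.0044] F [ 0.  -0.8 -0.2] w 0.06 q [ 0.22  0.22  1.75 -0.    1.17  1.81]
```

```bash
python3 -m jog '{"linear":[[0,0,0.006],[0,0,0.01],[0,0,0.014],[0,0,0.014],[0,0,0.014]],"delta_rot":[[0,0,0],[0,0,0],[0,0,0],[0,0,0],[0,0,0]]}' | tail -6
python3 -m jog '{"linear":[[0,0,0],[0,0,0],[0,0,0],[0,0,-0.1],[0,0,-0.3]],"delta_rot":[[0,0,0],[0,0,0],[0,0,0],[0,0,0],[0,0,0]]}' 0.75 | tail -6
python3 -m jog '{"linear":[[-0.05,0,-0.1],[-0.2,0.1,-0.3],[-0.4,0.2,-0.4],[-0.5,0.3,-0.4],[-0.5,0.3,-0.4]],"delta_rot":[[0,0,-0.09],[0,0,-0.18],[0,0,-0.27],[0,0,-0.36],[0,0,-0.45]]}' -0.3 | tail -6
python3 -m jog '{"linear":[[0,0,0],[0,0,0],[0,0,0],[0,0,0],[0,0,0]],"delta_rot":[[0,0,-0.09],[0,0,-0.18],[0,0,-0.27],[0,0,-0.335],[0,0,-0.335]]}' | tail -6
python3 look.py t8; python3 go.py .6235 .1245 .2
```

```text
time_s: 42.48
tcp_pos: [0.541, 0.173, 0.002]
orientation: [3.142, -0.0, -0.021]
wrist_force: [-6.4, -1.9, 12.1]
width: 0.0599
grasp_force: 33.7
time_s: 43.1
tcp_pos: [0.5383, 0.1724, 0.0734]
orientation: [3.14, 0.006, -0.021]
wrist_force: [0.3, -0.0, 0.4]
width: 0.0747
grasp_force: 0.0
time_s: 43.72
tcp_pos: [0.4133, 0.0995, 0.1762]
orientation: [3.14, -0.001, 0.884]
wrist_force: [0.7, -0.8, -0.4]
width: 0.0302
grasp_force: 0.0
time_s: 44.35
tcp_pos: [0.4143, 0.1006, 0.1755]
orientation: [-3.142, 0.0, 1.548]
wrist_force: [0.1, 0.1, 0.7]
width: 0.0303
grasp_force: 0.0
513 [226. 252.] ((0.536939263343811, 0.1714198887348175), 0.031327344477176666) [0.5369 0.171  0.0537]
495 [183. 254.] ((0.5356115102767944, 0.2725708484649658), 0.031470973044633865) [0.5354 0.2733 0.0538]
[ 0.116  0.834 -0.098]
rot [-5.00e-05  0.00e+00 -2.45e-03] pos [0.4142 0.1006 0.1755] F [-0.2 -0.3  0.7] w 0.0299 q [ 0.12 -0.35  1.96  0.    1.53  0.14]
```

View pics/t8.png

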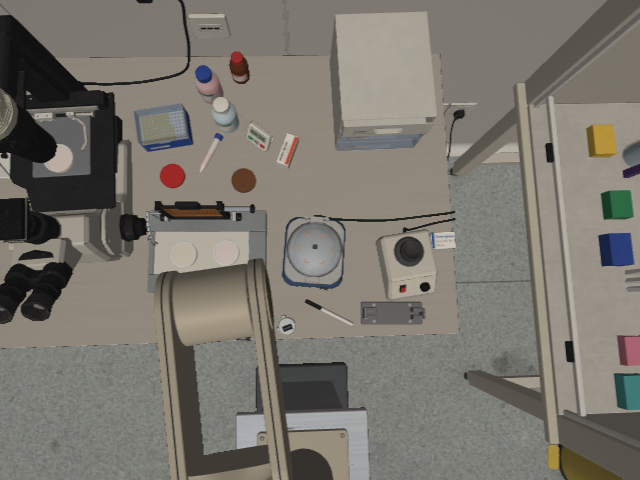

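The dishes sit side by side on the glass at (183,254) and (226,252). The amber plate is in the holder at (197,212) and the stand is empty. Counter, pen and carton haven't moved. Next I take the handle.

```bash
python3 -m jog '{"linear":[[0.05,0.15,-0.1],[0.1,0.33,-0.1],[0.116,0.5,-0.1],[0.116,0.68,-0.1],[0.116,0.834,-0.1]],"delta_rot":[[0,0,0],[0,0,0],[0,0,0],[0,0,0],[0,0,0]]}' -0.3 25| tail -6
python3 -m jog '{"linear":[[0,0,0],[0,0,0],[0,0,0.1],[0,0,0.2],[0,0,0.25]],"delta_rot":[[0,0,0],[0,0,0],[0,0,0],[0,0,0],[0,0,0]]}' | tail -6
python3 go.py .6235 .1245 .1045
```

```text
time_s: 45.02
tcp_pos: [0.6249, 0.125, 0.2001]
orientation: [-3.141, 0.0, 1.546]
wrist_force: [-0.1, 0.5, 0.1]
width: 0.03
grasp_force: 0.0
time_s: 45.65
tcp_pos: [0.6219, 0.1252, 0.1372]
orientation: [-3.14, 0.0, 1.548]
wrist_force: [-0.0, -0.6, -0.5]
width: 0.03
grasp_force: 0.0
[-0.003  0.007  0.131]
rot [-7.0e-04  5.0e-05 -1.2e-03] pos [0.6219 0.1252 0.1372] F [-0.  -0.6 -0.5] w 0.03 q [0.12 0.25 1.45 0.   1.44 0.14]
```

```bash
python3 -m jog '{"linear":[[0,0.005,0.04],[0,0.005,0.08],[0,0.005,0.12],[0,0.005,0.145],[0,0.005,0.145]],"delta_rot":[[0,0,0],[0,0,0],[0,0,0],[0,0,0],[0,0,0]]}' | tail -6
python3 -m jog '{"linear":[[0,0,0],[0,0,0],[0,0,0],[0,0,0],[0,0,0]],"delta_rot":[[0,0,0],[0,0,0],[0,0,0],[0,0,0],[0,0,0]]}' -1 30| tail -6
python3 go.py .6235 .1245 .1
```

```text
time_s: 46.28
tcp_pos: [0.6242, 0.1249, 0.1011]
orientation: [-3.14, 0.0, 1.549]
wrist_force: [0.1, -0.5, 0.3]
width: 0.0298
grasp_force: 0.0
time_s: 46.9
tcp_pos: [0.6233, 0.1251, 0.1022]
orientation: [-3.139, 0.0, 1.549]
wrist_force: [-8.2, -1.0, 4.6]
width: 0.0106
grasp_force: 29.5
[-0.002  0.001  0.009]
rot [-0.0013  0.0001 -0.0009] pos [0.6233 0.1251 0.1022] F [-8.2 -1.   4.6] w 0.0106 q [0.12 0.28 1.48 0.   1.38 0.14]
```

```bash
python3 -m jog '{"linear":[[0,-0.03,0.0],[0,-0.069,0.006],[0,-0.103,0.013],[0,-0.137,0.024],[0,-0.169,0.038]],"delta_rot":[[0,0,0],[0,0,0],[0,0,0],[0,0,0],[0,0,0]]}' | tail -6
python3 -m jog '{"linear":[[0,-0.031,0.016],[0,-0.06,0.035],[0,-0.088,0.056],[0,-0.114,0.079],[0,-0.114,0.079]],"delta_rot":[[0,0,0],[0,0,0],[0,0,0],[0,0,0],[0,0,0]]}' | tail -6
python3 go.py .5467 .126 .0665
```

```text
time_s: 47.52
tcp_pos: [0.5853, 0.1259, 0.0956]
orientation: [3.134, -0.0, 1.549]
wrist_force: [2.8, -2.1, 9.9]
width: 0.0107
grasp_force: 30.1
time_s: 48.15
tcp_pos: [0.5547, 0.1265, 0.0738]
orientation: [3.139, -0.0, 1.549]
wrist_force: [1.0, -1.4, 3.2]
width: 0.0106
grasp_force: 31.0
[-0.003 -0.032  0.029]
rot [ 1.30e-03 -5.00e-05 -1.05e-03] pos [0.5547 0.1265 0.0738] F [ 1.  -1.4  3.2] w 0.0106 q [ 0.13  0.13  1.71 -0.    1.3   0.16]
```

```bash
python3 -m jog '{"linear":[[0,-0.011,0.009],[0,-0.022,0.019],[0,-0.033,0.029],[0,-0.033,0.029],[0,-0.033,0.029]],"delta_rot":[[0,0,0],[0,0,0],[0,0,0],[0,0,0],[0,0,0]]}' | tail -6
python3 go.py .5467 .126 .0665
python3 - <<'E'
from h import *
ims,w=grab("side","s9.png")
cv2.imwrite("pics/v9.png",cv2.resize(ims[290:390,290:400],(770,600)[:2],interpolation=2)[:,:,::-1])
X,Y,Z=w[...,0],w[...,1],w[...,2]
E
```

```text
time_s: 48.78
tcp_pos: [0.5462, 0.1267, 0.0652]
orientation: [3.14, -0.0, 1.549]
wrist_force: [6.3, 0.6, -0.3]
width: 0.0106
grasp_force: 30.5
[-0.003  0.002 -0.005]
rot [ 5.50e-04 -5.00e-05 -1.05e-03] pos [0.5462 0.1267 0.0652] F [ 6.3  0.6 -0.3] w 0.0106 q [ 0.14  0.12  1.74 -0.    1.28  0.16]
```

View pics/v9.png

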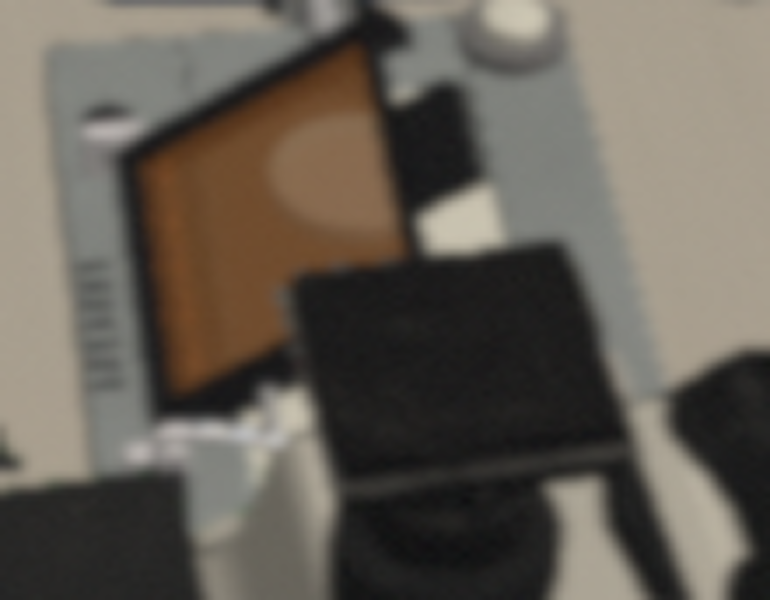

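The amber plate is visible in the side view between about (312,316) and (348,350), over the dishes. I fit a plane to its depth for the tilt.

```bash
cat > tilt.py <<'E'
import sys
from h import *
for cam,box in(("side",(295,360,308,350)),("top",(190,290,150,250))):
    im,w=grab(cam,f"{cam}_{sys.argv[1]}.png");I=im.astype(int);m=np.zeros(im.shape[:2],bool);m[box[0]:box[1],box[2]:box[3]]=1
    m&=(I[...,0]>1.4*I[...,2])&(I[...,0]>60)&(w[...,2]>.06)&(w[...,2]<.17)
    p=w[m]
    if len(p)<40: print(cam,len(p));continue
    for _ in range(4):
        c=np.median(p,0);n=np.linalg.svd(p-p.mean(0),full_matrices=False)[2][2];r=(p-p.mean(0))@n;p=p[abs(r)<max(.003,1.5*r.std())]
    n*=np.sign(n[2]);print(cam,len(p),'tilt',np.degrees(np.arccos(n[2])).round(2),n.round(3),r.std().round(4),p.mean(0).round(4), 'hinge-based',np.degrees(np.arctan2(p[:,2].mean()-.058,(.6255-.023*(.23-p[:,1].mean())-p[:,0].mean()))).round(1))
E
python3 tilt.py a
```

```text
side 1147 tilt 38.59 [ 0.624 -0.016  0.782] 0.0014 [0.581  0.227  0.0999] hinge-based 43.3
top 0
```

```bash
python3 -m jog '{"linear":[[0,0.004,-0.004],[0,0.008,-0.008],[0,0.008,-0.008],[0,0.008,-0.008],[0,0.008,-0.008]],"delta_rot":[[0,0,0],[0,0,0],[0,0,0],[0,0,0],[0,0,0]]}' | tail -6
```

```text
time_s: 49.55
tcp_pos: [0.5471, 0.1267, 0.0668]
orientation: [-3.141, 0.0, 1.549]
wrist_force: [3.0, 1.7, -10.4]
width: 0.0109
grasp_force: 29.5
```

```bash
python3 -m jog '{"linear":[[0,-0.002,0.006],[0,-0.002,0.006],[0,-0.002,0.006],[0,-0.002,0.006],[0,-0.002,0.006]],"delta_rot":[[0,0,0],[0,0,0],[0,0,0],[0,0,0],[0,0,0]]}' -0.4| tail -6
python3 -m jog '{"linear":[[0,0,-0.03],[0,0,-0.1],[0,0,-0.2],[0,0,-0.35],[0,0,-0.5]],"delta_rot":[[0,0,0],[0,0,0],[0,0,0],[0,0,0],[0,0,0]]}' | tail -6
python3 -m jog '{"linear":[[0,-0.1,0],[-0.05,-0.25,0],[-0.1,-0.33,0],[-0.1,-0.33,0],[-0.1,-0.33,0]],"delta_rot":[[0,0,0],[0,0,0],[0,0,0],[0,0,0],[0,0,0]]}' -1| tail -6
python3 tilt.py b; python3 look.py t10;  python3 go.py .4645 .0995 .05
```

```text
time_s: 50.18
tcp_pos: [0.5472, 0.1267, 0.066]
orientation: [3.141, 0.0, 1.549]
wrist_force: [0.2, -0.3, -0.2]
width: 0.0257
grasp_force: 0.0
time_s: 50.8
tcp_pos: [0.5473, 0.1267, 0.1935]
orientation: [3.14, -0.0, 1.549]
wrist_force: [0.3, 0.6, -0.2]
width: 0.0258
grasp_force: 0.0
time_s: 51.42
tcp_pos: [0.4651, 0.1038, 0.192]
orientation: [3.14, -0.0, 1.549]
wrist_force: [0.7, -0.3, -0.3]
width: -0.0002
grasp_force: 0.0
side 1147 tilt 39.49 [ 0.636 -0.013  0.772] 0.0014 [0.5816 0.2271 0.1007] hinge-based 44.2
top 414 tilt 41.67 [ 0.665 -0.013  0.747] 0.0012 [0.6031 0.2395 0.0789] hinge-based 42.7
[-0.017 -0.001  0.564]
rot [ 1.0e-04 -5.0e-05 -9.5e-04] pos [0.4647 0.1038 0.1911] F [-0.2  0.4 -0.4] w 0.0001 q [ 0.11 -0.21  1.82  0.    1.53  0.13]
```

Released and holding: plane fits give 39.5° and 41.7°, and the kinematics give 40.3°. Now the lamp button.

```bash
python3 -m jog '{"linear":[[-0.017,0,0.12],[-0.017,0,0.25],[-0.017,0,0.4],[-0.017,0,0.55],[-0.017,0,0.62]],"delta_rot":[[0,0,0],[0,0,0],[0,0,0],[0,0,0],[0,0,0]]}' | tail -6
python3 -m jog '{"linear":[[0,0,0.01],[0,0,0.02],[0,0,0.03],[0,0,0.04],[0,0,0.04]],"delta_rot":[[0,0,0],[0,0,0],[0,0,0],[0,0,0],[0,0,0]]}' | tail -6
```

```text
time_s: 52.2
tcp_pos: [0.4625, 0.0993, 0.0334]
orientation: [-3.138, 0.0, 1.549]
wrist_force: [0.1, -0.3, 0.0]
width: -0.0001
grasp_force: 0.0
time_s: 52.82
tcp_pos: [0.4642, 0.0993, 0.0261]
orientation: [3.141, -0.0, 1.549]
wrist_force: [-0.3, -0.0, 0.0]
width: -0.0001
grasp_force: 0.0
```

```bash
python3 -m jog '{"linear":[[0,0,0.007],[0,0,0.014],[0,0,0.02],[0,0,0.02],[0,0,0.02]],"delta_rot":[[0,0,0],[0,0,0],[0,0,0],[0,0,0],[0,0,0]]}' | tail -6
python3 -m jog '{"linear":[[0,0,0.005],[0,0,0.01],[0,0,0.015],[0,0,0.015],[0,0,0.015]],"delta_rot":[[0,0,0],[0,0,0],[0,0,0],[0,0,0],[0,0,0]]}' | tail -6
```

```text
time_s: 53.45
tcp_pos: [0.4644, 0.0993, 0.0211]
orientation: [3.141, -0.0, 1.549]
wrist_force: [1.0, 0.4, 3.5]
width: -0.0001
grasp_force: 1.6
time_s: 54.08
tcp_pos: [0.4646, 0.0993, 0.0194]
orientation: [3.141, 0.0, 1.549]
wrist_force: [-10.6, -2.0, 25.9]
width: 0.0001
grasp_force: 13.3
```

```bash
python3 -m jog '{"linear":[[0,0,0],[0,0,0],[0,0,-0.03],[0,0,-0.1],[0,0,-0.3]],"delta_rot":[[0,0,0],[0,0,0],[0,0,0],[0,0,0],[0,0,0]]}' | tail -6
python3 -m jog '{"linear":[[0,-0.1,-0.2],[0,-0.25,-0.35],[0,-0.3,-0.4],[0,-0.3,-0.4],[0,-0.3,-0.4]],"delta_rot":[[0,0,0],[0,0,0],[0,0,0],[0,0,0],[0,0,0]]}' | tail -6
python3 tilt.py c
python3 - <<'E'
import cv2;a=cv2.imread("pics/top_c.png");cv2.imwrite("pics/v12.png",cv2.resize(a[130:340,130:410],(800,600),interpolation=2))
E
```

```text
time_s: 54.7
tcp_pos: [0.4609, 0.099, 0.0903]
orientation: [-3.135, 0.001, 1.549]
wrist_force: [0.4, 0.6, 0.4]
width: 0.0
grasp_force: 0.0
time_s: 55.32
tcp_pos: [0.389, 0.1008, 0.1914]
orientation: [-3.141, 0.0, 1.549]
wrist_force: [0.5, 0.5, -1.0]
width: 0.0002
grasp_force: 0.0
side 1136 tilt 39.48 [ 0.636 -0.017  0.772] 0.0014 [0.5814 0.2271 0.1009] hinge-based 44.2
top 1413 tilt 39.54 [ 0.636 -0.013  0.771] 0.0012 [0.5762 0.2331 0.1007] hinge-based 40.8
```

View pics/v12.png

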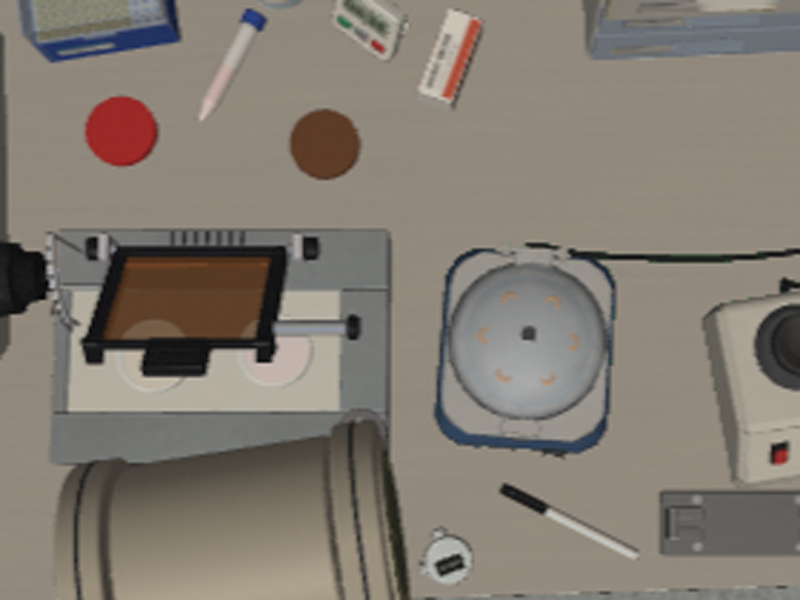

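The holder is at about 40° with the plate home, at crop (190,300). Both dishes lie under it at (152,355) and (276,352), and the arm is clear. Handing in.

```bash
python3 -c "
from rig import hand_in
print(hand_in())"
```

```text
the job is handed in; nothing more can be done
None
```

The job is handed in: the filter plate is fully down in the holder, both loose dishes are flat on the glass, the released holder stays at about 40°, and the lamp button was then pressed to its stop; the counter, pen and carton look unmoved.

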